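# Uncover two draining cheese moulds and put the lids away

### The job

Take the blue lid off its leaning cheese mould and lay it flat, handle up, in the tray with the blue floor; only then take the red lid off the other mould and lay it in the same way in the red tray. Set the lids down gently instead of dropping them, do not bump the robot against the draining rack, and leave the bottle, the loose cheese and the brush as they stand.

Things in the scene. Friction and masses are not known exactly. Their poses are not given: they have to be found in the camera images.
- lid_blue: loose blue mould cap, 108 mm wide, about 0.13 kg, on either mould. Origin: centre of its skirt's lower edge; z out through the handle. Skirt 16 mm high, 2.5 mm loose round the mould's rim; flat top at z = 21 mm. Bar handle on the middle of the top: 56 mm along the lid's x, 14 mm thick along y, z = 21 to 55 mm. It leans 35 degrees with its mould, the handle turned to either side.
- lid_red: loose red mould cap, 108 mm wide, about 0.13 kg, on either mould. Origin: centre of its skirt's lower edge; z out through the handle. Skirt 16 mm high, 2.5 mm loose round the mould's rim; flat top at z = 21 mm. Bar handle on the middle of the top: 56 mm along the lid's x, 14 mm thick along y, z = 21 to 55 mm. It leans 35 degrees with its mould, the handle turned to either side.
- tray_blue: fixed square steel tray with blue floor and blue label plates, storage place of the blue lid. Outside 132 mm square, inside 124 mm, walls 20 mm high, inner floor 5 mm above the bench. Origin: centre of its underside; z up, sides along x and y. The two trays can stand in either order.
- tray_red: fixed square steel tray with red floor and red label plates, storage place of the red lid. Outside 132 mm square, inside 124 mm, walls 20 mm high, inner floor 5 mm above the bench. Origin: centre of its underside; z up, sides along x and y. The two trays can stand in either order.
- rack: fixed steel draining rack, origin on the bench, z up, base plate x = -80 to 90, y = -150 to 150 mm. Holds two round moulds (96 mm wide, 70 mm high, cheese inside), bottom centres at x = 0, y = 67.5 and -67.5, z = 36 mm, axes leaning 35 degrees from vertical towards its -x (its front, roughly facing the robot).
- shelf_front (a point): middle of the front edge of the rack's wire shelf (rack's x = -51, z = 222 mm). Shelf: 10 mm thick, from here 140 mm back and 155 mm to either side, two posts at its rear corners, three cheeses on its rear half, 65 mm high. It overhangs the lids' handles: the gripper must come in tilted, from the front.
- oil: bystander: amber bottle with white cap standing on the bench, 56 mm across, 140 mm high; origin at the centre of its underside
- cheese: bystander: loose brown-yellow round cheese standing on the bench, 90 mm across, 80 mm high; origin at the centre of its underside
- brush: bystander: brush lying on the bench along its own x, 200 mm long, up to 42 mm wide, 20 mm high, handle to -x; origin at its middle, on the bench
Not all that is in view belongs to the job. Several things have the shape of the lid_blue; the one meant has the colours described above. There is more than one size of the lid_red; the one meant has the size given above.

How it is judged (in metres and radians):
On the way, in this order (a step that is already met when the one before it is completed fails the run):
1. the blue lid lies flat and released in the blue tray while the red lid is still on its mould (horizontal distance between lid_blue and tray_blue below 0.014 m and z of lid_blue in the frame of tray_blue between 0.001 and 0.009 m and angle between lid_blue's own z axis and vertical below 0.07 rad and linear speed of lid_blue below 0.02 m/s and contact force between the fingers and lid_blue below 0.1 N and distance of lid_red from where it was at the start of the episode below 0.015 m), for 0.2 s.
2. the red lid lies flat and released in the red tray (horizontal distance between lid_red and tray_red below 0.014 m and z of lid_red in the frame of tray_red between 0.001 and 0.009 m and angle between lid_red's own z axis and vertical below 0.07 rad and linear speed of lid_red below 0.02 m/s and contact force between the fingers and lid_red below 0.1 N), for 0.2 s.
At the end, for the whole second after the job is handed in: Each lid lies at rest, handle up and flat (within 4 degrees) on the floor of the tray of its own colour, its centre within 14 mm of the tray's centre (horizontal distance between lid_blue and tray_blue below 0.014 m and z of lid_blue in the frame of tray_blue between 0.001 and 0.009 m and angle between each of lid_blue, lid_red's own z axis and vertical below 0.07 rad and linear speed of each of lid_blue, lid_red below 0.02 m/s and horizontal distance between lid_red and tray_red below 0.014 m and z of lid_red in the frame of tray_red between 0.001 and 0.009 m); the robot touches nothing.
It fails at once if the bottle is shifted more than 20 mm or tipped (distance of oil from where it was at the start of the episode above 0.02 m or angle between oil's own z axis and vertical above 0.35 rad).
It fails at once if the loose cheese is shifted more than 20 mm or tipped (distance of cheese from where it was at the start of the episode above 0.02 m or angle between cheese's own z axis and vertical above 0.35 rad).
It fails at once if the brush is shifted more than 20 mm (distance of brush from where it was at the start of the episode above 0.02 m).
It fails at once if the robot pushes against the draining rack with more than 15 N (contact force between the arm and rack above 15 N).
It fails at once if a lid is dropped (falls faster than 0.7 m/s out of the gripper, a fall of about 25 mm) ((contact force between the fingers and lid_blue below 0.1 N and linear speed of lid_blue above 0.7 m/s) or (contact force between the fingers and lid_red below 0.1 N and linear speed of lid_red above 0.7 m/s)).
It also fails if it takes over 61 s, if anything falls off the work surface, if the arm or the gripper's body presses on something with over 40 N, if the wrist force passes 120 N, or if a joint passes its speed limit or range.

### The arm

A 6-joint arm with a two-finger parallel gripper is mounted at the origin on the work surface. World frame = base frame: x ahead of the robot, y to its left, z up, the work surface at z = 0. Lengths are in mm, angles in rad, forces in N, time in s.
With the tool pointing down it reaches from about 325 to 900 mm from the base axis. Payload 6.1 kg.
Tool frame: the origin (TCP) lies on the mounting face of the last link; the fingertips stand 173 mm ahead of it and the grasp point (between the pads) lies 155 mm ahead of it; z points along the fingers, y is the line along which they close (so a half turn about z gives the same grasp; the last joint's range is limited). The gripper opens to 85 mm and grips with 20 to 120 N. Pads are 22 mm wide; open, the fingers measure 114 mm over their backs; the gripper's body (76 mm by 85 mm) begins 54 mm behind the grasp point. The pads swing forward as they close: fully open they stand 13 mm farther back than shut.
Start: joints at [-1.369, 0.22, 1.526, -0, 1.395, -0.126], TCP at [201.219, -591.716, 404.7] pointing down, gripper open.
Joint ranges: [-2.98, 2.98], [-0.91, 2.08], [0.09, 2.57], [-1.24, 4.39], [0.2, 2.65], [-2.68, 2.68]. Speed limits (rad/s): [2.57, 2.57, 3.01, 3.14, 3.14, 3.14].

### API

Orientations are given as a unit quaternion [w, x, y, z].
In Python, from cell import arm gives the robot as it stands.
- The arm moves only by the tool move_arm, never from a script. Its arguments are lists of equal length, an entry for each row: "grip": the opening, from -1 (shut) to 1 (fully open); "offset": the shift along the tool's x, y, z each as a share of 0.025 m, from -1 to 1, a list of three; "spin": the turn about the tool's z as a share of 10 degrees, from -1 to 1. A call has 1 to 20 rows; each row shifts and turns the commanded pose from where the row before left it, along the tool's axes as they then stand; what a row does not reach is not made up. A row lasts 1/8 s, in which the tool goes at most 62.5 mm and 10.7 degrees, less where a joint would pass 70% of its speed; a pose out of reach is approached as far as the arm can. A call with a number of a shift or a turn outside -1 to 1 is refused whole. A call with a gripper value outside its range is refused whole. The fingers move at their own pace and stop on an object; "squeeze" is the grip in N (left out, the last holds). Time passes only in rows, so rows that do not move let the fingers close. It gives the time, the measured TCP pose, the force, the opening and the grip force at its end, in the units of the state.
- arm.get_obs(): the state, without advancing time (a new reading comes with each control period).
- arm.snapshot(name): name is "side" or "top"; returns the picture (420x560x3 uint8, red, green, blue); there is no depth.
- arm.calibration(name): a dict with "mtx" (3x3 intrinsics, pixels), "R" (3x3) and "t" (3): a world point X has camera coordinates R X + t. Camera axes: x right, y down, z forward; pixel columns grow to the right and rows downward; lengths in mm; the calibration is good to about 2 mm. A picture is of the moment at which its call begins. calibration takes no time and is no camera call.
- arm.job_done(): hands the job in; it is judged then, once.
Trained networks look in the newest picture that a camera, given by its name, has taken for a name from the list of things; names that differ only in an ending like _2 or _b are one class to them, and where a whole thing is asked for, a point or a joint stands for the part that bears it (a point fixed in the world has none). Each returns a list of dicts, best first, with "p" (0 to 1); they miss things now and then, are a little off and sometimes report something else, mostly with a low value. They report only what shows in the picture. A call takes as long as a camera call. They do not tell look-alikes from the thing itself.
- arm.find_in(camera, name): "extent" ([centre column, centre row, width, height] in pixels, round what is visible of it).
- arm.masks_of(camera, name): "pixels" (420x560 bool, what is visible of it) and "extent" ([centre column, centre row, width, height] in pixels, round what is visible of it).
- arm.place_of(camera, name): "uv" ([column, row] in pixels: a listed point, or the origin of a listed thing).
The state is a dict: "clock": time; "q": joint angles; "qd": joint speeds; "joint_efforts": joint torques, N m; "eef_pos": TCP position; "tcp_rot": TCP orientation; "force": force on the tool from outside, world axes, zero at the start; "moment": the same for the moment, N m; "finger_gap": finger opening in mm; "grasp_force": force on a finger pad.
Only numpy, scipy, OpenCV 4.12 (cv2) and the standard library are available. Lean on these libraries where they do the work, as an engineer would, in place of code of your own. Each camera call takes 0.05 s, during which the arm holds its last target. There are 200 camera calls.

## Working session

There is one attempt and no reset: what is moved stays moved. The work goes in short steps, Python scripts to look and compute and a tool call to move; the robot and the scene stay as the last step left them, time stands still between calls to the robot, and variables do not carry over. Pictures are saved under pics/ and viewed, at most 10 in all, crops included, and the job is handed in when it is done.

Besides the shell and the picture viewer there is one more tool, called after ">>>" in YAML: its name, and indented under it one key for each argument. move_arm: Moves the arm, as the interface text tells. Shift numbers are shares of 0.025 m and turn numbers shares of 10 degrees, none past 1 either way. Its arguments: {"type":"object","properties":{"grip":{"type":"array","items":{"type":"number"}},"offset":{"type":"array","items":{"type":"array","items":{"type":"number"}}},"spin":{"type":"array","items":{"type":"number"}},"squeeze":{"type":"number"}},"required":["grip","offset","spin"]}

```bash
mkdir -p pics; ls; python3 - <<'E'
from cell import arm
import cv2
for n in ("side","top"):
    im=arm.snapshot(n); cv2.imwrite(f"pics/{n}0.png",im[:,:,::-1])
    c=arm.calibration(n); print(n,c["mtx"].tolist(),c["R"].round(4).tolist(),c["t"].round(1).tolist())
    for k in ["lid_blue","lid_red","tray_blue","tray_red","rack","shelf_front","oil","cheese","brush"]:
        print(k,[(r["uv"] if isinstance(r["uv"],list) else r["uv"].tolist(),round(float(r["p"]),2)) for r in arm.place_of(n,k)])
print(arm.get_obs())
E
```

```text
pics
side [[515.0368345426904, 0.0, 279.1662231893157], [0.0, 515.0368345426904, 217.9071744991725], [0.0, 0.0, 1.0]] [[-0.7084, -0.7057, -0.0156], [-0.478, 0.4958, -0.7251], [0.5194, -0.5061, -0.6885]] [346.6, 360.2, 1086.2]
lid_blue [([201.6, 281.7], 0.7), ([189.1, 382.4], 0.7)]
lid_red [([288.4, 299.3], 0.97), ([237.6, 249.7], 0.61)]
tray_blue []
tray_red [([375.6, 199.3], 0.61)]
rack [([215.8, 283.7], 0.92), ([314.9, 213.1], 0.31)]
shelf_front []
oil [([309.8, 276.2], 0.85)]
cheese [([266.6, 199.4], 0.63), ([312.0, 211.4], 0.39)]
brush [([309.3, 276.4], 0.2)]
top [[454.04440133297453, 0.0, 282.64240503091395], [0.0, 454.04440133297453, 208.42817321404496], [0.0, 0.0, 1.0]] [[0.0077, -0.9997, 0.0252], [-0.992, -0.0108, -0.126], [0.1262, -0.024, -0.9917]] [-31.2, 547.5, 1365.5]
lid_blue [([200.6, 209.8], 0.8), ([148.7, 257.7], 0.7)]
lid_red [([250.4, 206.5], 0.84), ([256.7, 258.1], 0.62)]
tray_blue [([338.9, 205.7], 0.72)]
tray_red [([395.7, 234.9], 0.96)]
rack [([226.2, 199.6], 0.81)]
shelf_front [([215.8, 212.0], 0.58)]
oil [([288.7, 253.7], 0.7)]
cheese [([322.0, 163.4], 0.68)]
brush [([358.5, 288.5], 0.87), ([247.7, 205.1], 0.38)]
{'clock': 1.0, 'q': array([-1.36911526e+00,  2.20337647e-01,  1.52648524e+00, -5.88371383e-06,
        1.39471920e+00, -1.26114805e-01]), 'qd': array([-0.00174754, -0.00040206, -0.00091638,  0.00094791,  0.00084203,
       -0.00051715]), 'joint_efforts': array([ 1.21084013e-04, -4.96856439e+01, -3.89739239e+01, -2.04898120e-04,
        7.55264591e-04, -4.08933261e-05]), 'eef_pos': array([ 201.20774073, -591.71546695,  404.74612429]), 'tcp_rot': array([ 2.53723501e-05,  9.86598688e-01,  1.63165644e-01, -1.93934958e-06]), 'force': array([-0.68101722, -0.20855468,  0.1594901 ]), 'moment': array([ 0.03088161, -0.00462822,  0.02834928]), 'grasp_force': 0.0, 'finger_gap': 85.32226361933513}
```

View pics/side0.png

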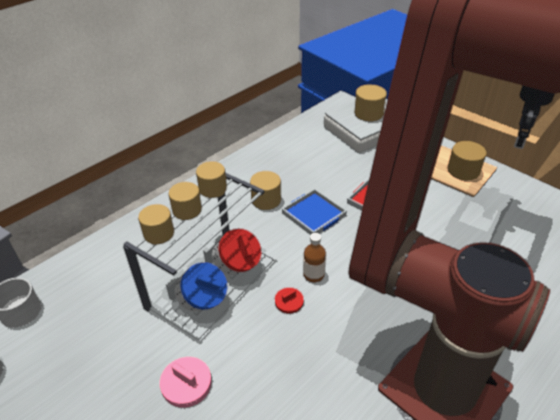

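View pics/top0.png

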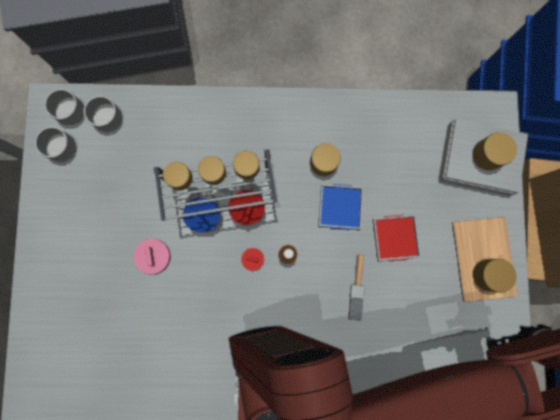

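The lids on the moulds are blue at side (203,286) / top (202,212) and red at side (240,250) / top (247,206). The look-alikes lie on the bench: a pink lid of the same shape as the blue one (side 187,381; top 151,257) and a small red lid (side 289,299; top 253,259). The two on the rack fit by colour, size and leaning pose. One enlarged crop will confirm this and show the handle directions.

```bash
cat > h.py <<'E'
import numpy as np, cv2
from cell import arm
from scipy.optimize import least_squares
from scipy.spatial.transform import Rotation as Ro
C={n:arm.calibration(n) for n in ("side","top")}
def proj(n,X):
    c=C[n]; p=(np.atleast_2d(X)@np.array(c["R"]).T+np.array(c["t"]))@np.array(c["mtx"]).T
    return p[:,:2]/p[:,2:]
def tri(uvs,x0=(700,0,50)):
    r=least_squares(lambda X:np.concatenate([(proj(n,X)[0]-uv) for n,uv in uvs.items()]),x0); return r.x,np.abs(r.fun).max()
def onplane(n,uv,z):
    c=C[n];R=np.array(c["R"]);o=-R.T@np.array(c["t"]);d=R.T@np.linalg.solve(c["mtx"],[*uv,1]);return o+d*(z-o[2])/d[2]
E
python3 - <<'E'
from h import *
S={"lid_blue":(201.6,281.7),"lid_red":(237.6,249.7),"rack":(215.8,283.7),"oil":(309.8,276.2)}
T={"lid_blue":(200.6,209.8),"lid_red":(250.4,206.5),"rack":(226.2,199.6),"oil":(288.7,253.7)}
for k in S:
    x,e=tri({"side":S[k],"top":T[k]}); print(k,x.round(1),round(e,1))
for k,uv in dict(oil=T["oil"],cheese=(322,163.4),brush=(358.5,288.5),rack=T["rack"]).items(): print(k,onplane("top",uv,0).round(1))
ims={n:cv2.imread(f"pics/{n}0.png") for n in C}
for n in C:
    im=cv2.cvtColor(ims[n],cv2.COLOR_BGR2HSV)
    for k in ("tray_blue","tray_red"):
        for m in sorted(arm.masks_of(n,k),key=lambda r:-r["p"])[:2]:
            H=cv2.findContours(m["pixels"].astype(np.uint8),0,2)[0]; H=max(H,key=cv2.contourArea)
            (c,s,a)=cv2.minAreaRect(H); b=cv2.boxPoints((c,s,a))
            w=np.array([onplane(n,p,20) for p in b])
            print(n,k,round(float(m["p"]),2),m["extent"],"c",w.mean(0).round(1),"edges",np.linalg.norm(np.diff(w,axis=0),axis=1).round(0),"yaw",[round(float(np.degrees(np.arctan2(*(w[i+1]-w[i])[1::-1])))%90,1) for i in range(3)])
a=cv2.resize(ims["side"][215:325,160:280],None,fx=3.3,fy=3.3*1,interpolation=cv2.INTER_CUBIC)
b=cv2.resize(ims["top"][160:270,160:280],None,fx=3.3,fy=3.3,interpolation=cv2.INTER_CUBIC)
cv2.imwrite("pics/crop.png",np.hstack([a,b]))
E
```

```text
lid_blue [531.  214.   89.9] 1.1
lid_red [552.1  75.8  74.9] 1.8
rack [575.9 148.7 -13. ] 1.5
oil [415.  -43.5 -15.1] 1.6
oil [409.9 -47.    0. ]
cheese [ 699.3 -152.2    0. ]
brush [ 304.1 -264.6    0. ]
rack [578.4 151.6   0. ]
side tray_blue 0.86 [314.1, 209.8, 63.4, 42.7] c [ 556.3 -205.3   20. ] edges [169. 191. 153.] yaw [17.7, 83.4, 13.5]
side tray_red 0.69 [358.0, 193.6, 19.7, 32.6] c [ 516.9 -353.9   20. ] edges [141.  50. 140.] yaw [30.9, 23.0, 29.7]
top tray_blue 0.95 [341.1, 207.3, 43.5, 49.0] c [ 556.9 -208.1   20. ] edges [138. 134. 138.] yaw [87.4, 88.2, 86.7]
top tray_red 0.67 [395.1, 236.1, 45.9, 47.0] c [ 461.9 -379.6   20. ] edges [138. 143. 137.] yaw [7.5, 5.3, 7.3]
```

View pics/crop.png

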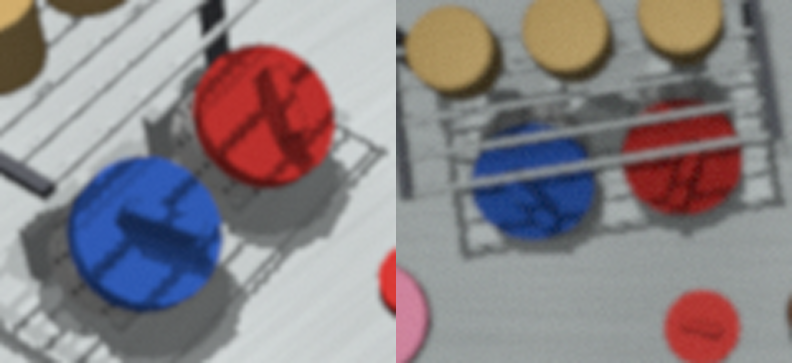

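The crop confirms the two full-size lids on the moulds. Next I fit each lid's pose from both views and rectify the tops to read the handle angles.

```bash
cat > fit.py <<'E'
from h import *
from scipy.optimize import minimize
ims={n:cv2.imread(f"pics/{n}0.png") for n in C}
hsv={n:cv2.cvtColor(ims[n],cv2.COLOR_BGR2HSV).astype(int) for n in C}
def Rl(yaw,phi=0): return Ro.from_euler("ZYZ",[yaw,-35,phi],degrees=True).as_matrix()
th=np.radians(np.arange(0,360,6))
ring=np.c_[54*np.cos(th),54*np.sin(th),0*th]
def cmask(n,k,c):
    h,s,v=[hsv[n][...,i] for i in range(3)]
    m=(s>110)&(((h>100)&(h<130)) if k=="blue" else ((h<8)|(h>172)))
    y,x=np.indices(m.shape); m&=(abs(x-c[0])<32)&(abs(y-c[1])<32)
    m=cv2.morphologyEx(m.astype(np.uint8),cv2.MORPH_OPEN,np.ones((2,2)))
    p=cv2.findNonZero(m); return cv2.convexHull(p)[:,0].astype(float)
def grid(poly):
    m=np.zeros((1680,2240),np.uint8); cv2.fillConvexPoly(m,np.round(poly*4).astype(int),1); return m
def fit(k,cs,ct,x0):
    M={"side":grid(cmask("side",k,cs)+.0),"top":grid(cmask("top",k,ct))}
    def pol(n,x):
        P=np.vstack([ring,ring+[0,0,21]])@Rl(YAW).T+x
        return cv2.convexHull(proj(n,P).astype(np.float32))[:,0]
    def cost(x): return sum((grid(pol(n,x))!=M[n]).sum()/16 for n in C)
    r=minimize(cost,x0,method="Nelder-Mead",options=dict(initial_simplex=np.array(x0)+np.vstack([[0,0,0],np.eye(3)*15]),xatol=.3,fatol=.5)); return r.x,r.fun,[m.sum()/16 for m in M.values()]
YAW=8.7
if __name__=="__main__":
    for _ in range(2):
        b=fit("blue",(203,286),(201,212),[531,214,85]); r=fit("red",(240,250),(248,208),[552,76,78])
        d=b[0]-r[0]; YAW=float(np.degrees(np.arctan2(-d[0],d[1]))); print(b,r,"yaw",YAW,"dist",np.linalg.norm(d))
    rows=[]
    for n in C:
        o=[]
        for L in (b[0],r[0]):
            for z in (55,21):
                g=np.array([[-60,60],[60,60],[60,-60],[-60,-60]],float)
                uv=proj(n,np.c_[g,np.full(4,z)]@Rl(YAW).T+L)
                H=cv2.getPerspectiveTransform(uv.astype(np.float32),np.float32([[0,0],[199,0],[199,199],[0,199]]))
                w=cv2.warpPerspective(ims[n],H,(200,200),flags=cv2.INTER_CUBIC); cv2.drawMarker(w,(100,100),(0,255,0),0,8); o.append(w)
        rows.append(np.hstack(o))
    cv2.imwrite("pics/rect.png",np.vstack(rows))
E
python3 fit.py
```

```text
(array([524.0336775 , 212.17500862,  71.93472275]), np.float64(197.0625), [np.float64(1675.1875), np.float64(974.4375)]) (array([548.26867668,  79.71720835,  73.94128587]), np.float64(222.0625), [np.float64(1405.8125), np.float64(945.8125)]) yaw 10.368379261307753 dist 134.67156468119893
(array([524.74606129, 212.4372577 ,  71.28594285]), np.float64(193.25), [np.float64(1675.1875), np.float64(974.4375)]) (array([547.93079819,  80.42257864,  74.45505932]), np.float64(212.5625), [np.float64(1405.8125), np.float64(945.8125)]) yaw 9.960843970427979 dist 134.0725580122967
```

View pics/rect.png

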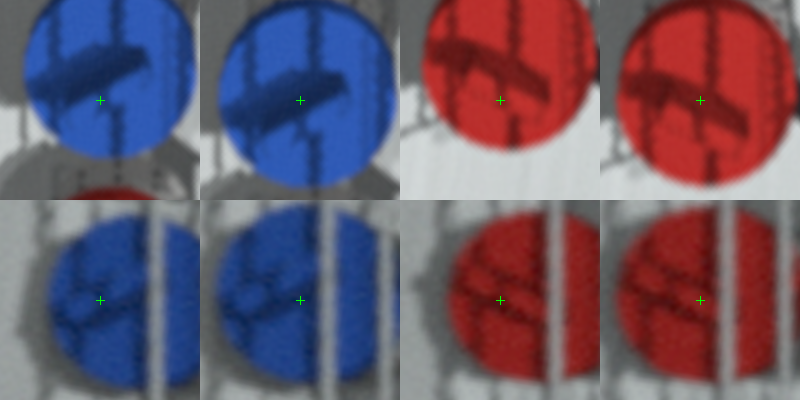

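>>> move_arm:
  grip: [1, 1, 1, 1]
  offset:
    - [0.5, -0.5, -0.7]
    - [0.6, -0.7, -0.7]
    - [0.6, -0.7, -0.7]
    - [0.6, -0.7, -0.7]
  spin: [0, 0, 0, 0]

```text
clock: 1.7
eef_pos: [234.9, -511.0, 475.3]
tcp_rot: [0.0, 0.987, 0.163, 0.0]
force: [0.6, -0.8, 0.6]
finger_gap: 85.4
grasp_force: 0.0
```

The rectified tops show both handles. The dark side face gives about +21° for blue and about -23° for red, measured from the lid's up-slope direction. Next, a joint fit with the rack geometry to tighten position and angle.

```bash
cat > fit2.py <<'E'
from fit import *
Mk={(n,k):cmask(n,k,c) for n,k,c in [("side","blue",(203,286)),("side","red",(240,250)),("top","blue",(201,212)),("top","red",(248,208))]}
MG={q:grid(v) for q,v in Mk.items()}
sg={"blue":1,"red":-1}
def origin(x,k):  # x: rackx,racky,yaw,dz ; lid origin in world
    return np.array([x[0],x[1],x[3]])+Ro.from_euler("z",x[2],degrees=True).as_matrix()@[-32,sg[k]*67.5,79]
def pol(n,k,x):
    P=np.vstack([ring,ring+[0,0,21]])@Rl(x[2]).T+origin(x,k)
    return cv2.convexHull(proj(n,P).astype(np.float32))[:,0]
def cost(x): return sum((grid(pol(n,k,x))!=MG[n,k]).sum()/16 for n,k in MG)
x0=np.array([577,150,9.5,0.]);best=None
r=minimize(cost,x0,method="Nelder-Mead",options=dict(initial_simplex=x0+np.vstack([np.zeros(4),np.diag([12,12,3,8])]),xatol=.2,fatol=.5))
x=r.x; print("rack",x.round(2),r.fun)
for q in MG:
    f=lambda m:np.array([np.argwhere(m).mean(0)[1]/4,np.argwhere(m).mean(0)[0]/4,m.sum()/16])
    print(q,(f(MG[q])-f(grid(pol(*q,x)))).round(2))
for q in ("blue","red"): print(q,origin(x,q).round(1))
# shelf front check
Rz=Ro.from_euler("z",x[2],degrees=True).as_matrix()
sf=np.array([x[0],x[1],0])+Rz@[-51,0,222]; print("shelf_front pred top",proj("top",sf).round(1),"side",proj("side",sf).round(1),"net top 215.8,212.0")
# handle angle: side view, +y face (dark) vs top face & surroundings
V=cv2.GaussianBlur(ims["side"],(0,0),.6).astype(float).max(2)
for k in sg:
    o=origin(x,k);res=[]
    for phi in range(-60,61,2):
      for du in range(-3,4):
       for dv in range(-3,4):
        R=Rl(x[2],phi); 
        def mean(P):
            uv=(proj("side",P@R.T+o)+[du,dv]).astype(np.float32); return cv2.remap(V,uv[:,0].reshape(1,-1),uv[:,1].reshape(1,-1),1).mean()
        a,b=np.meshgrid(np.linspace(-27,27,15),np.linspace(0.1,.9,6)); a=a.ravel();b=b.ravel()
        side=np.c_[a,0*a+7,21+34*b]; top=np.c_[a,-6+12*b,0*a+55]; out=np.c_[a,0*a+8+8*b,0*a+21]
        e=np.c_[np.sign(a)*32,-6+14*b,21+0*a]
        res.append(((mean(top)+mean(out)+mean(e))/3-mean(side),phi,du,dv))
    res.sort(reverse=True); print(k,[(round(float(q[0]),1),*q[1:]) for q in res[:6]])
E
python3 fit2.py
```

```text
rack [567.93 152.97  10.9   -6.18] 409.75
('side', 'blue') [ -0.3   -0.31 -97.5 ]
('side', 'red') [  0.12  -0.1  -92.94]
('top', 'blue') [-7.000e-02  4.200e-01 -9.531e+01]
('top', 'red') [  -0.31    1.03 -104.88]
blue [523.7 213.2  72.8]
red [549.3  80.6  72.8]
shelf_front pred top [[220.6 210. ]] side [[222.2 228.3]] net top 215.8,212.0
blue [(47.1, 28, -1, -1), (47.1, 24, -1, 0), (46.9, 30, -1, -1), (46.9, 26, -2, -1), (46.9, 28, -2, -1), (46.8, 26, -1, -1)]
red [(37.9, -28, -1, -1), (37.8, -18, 1, 3), (37.8, -20, 1, 3), (37.7, -26, -1, -1), (37.7, -30, -1, -1), (37.6, -16, 1, 3)]
```

>>> move_arm:
  grip: [1, 1, 1, 1, 1, 1, 1, 1, 1, 1, 1, 1, 1, 1, 1, 1]
  offset:
    - [0.7, -0.7, -0.2]
    - [0.7, -0.7, -0.2]
    - [0.7, -0.7, -0.2]
    - [0.7, -0.7, -0.2]
    - [0.7, -0.7, 0]
    - [0.7, -0.7, 0]
    - [0.7, -0.7, 0]
    - [0.7, -0.7, 0]
    - [0.8, -0.6, 0]
    - [0.8, -0.6, 0]
    - [0.8, -0.6, 0]
    - [0.8, -0.6, 0]
    - [0.9, -0.6, 0]
    - [0.9, -0.6, 0]
    - [0.9, -0.6, 0]
    - [0.9, -0.6, 0]
  spin: [0, 0, 0, 0, 0, 0, 0, 0, 0, 0, 0, 0, 0, 0, 0, 0]

```text
clock: 3.7
eef_pos: [444.9, -164.3, 494.9]
tcp_rot: [0.0, 0.987, 0.163, 0.0]
force: [0.0, 0.5, 0.3]
finger_gap: 85.7
grasp_force: 0.0
```

```bash
cat >> fit2.py <<'E'
print("----")
a,b=onplane("top",(176.4,216.7),222),onplane("top",(265.8,203.3),222); d=a-b
print("wire yaw",np.degrees(np.arctan2(-d[0],d[1])),np.linalg.norm(d),((a+b)/2).round(1), "pred",sf.round(1))
for q in MG: MG[q]=cv2.dilate(MG[q],cv2.getStructuringElement(2,(5,5)))
for dz in (None,0):
    g=(lambda p:cost(p)) if dz is None else (lambda p:cost([*p[:3],dz]))
    r=minimize(g,x,method="Nelder-Mead",options=dict(initial_simplex=x+np.vstack([np.zeros(4),np.diag([10,10,3,8])]),xatol=.2,fatol=.5))
    y=r.x.copy(); y[3]=y[3] if dz is None else dz
    print(y.round(1),r.fun,origin(y,"blue").round(1),origin(y,"red").round(1))
    for q in MG: print(q,(f(MG[q])-f(grid(pol(*q,y)))).round(2))
E
python3 fit2.py | sed -n '/----/,$p'
```

```text
----
wire yaw 9.253548103616922 239.17827014532372 [518.  141.5 222. ] pred [517.8 143.3 222. ]
[566.9 153.   10.3  -4.8] 213.9375 [523.3 213.6  74.2] [547.5  80.8  74.2]
('side', 'blue') [ -0.18  -0.14 -31.5 ]
('side', 'red') [ -0.21  -0.12 -29.62]
('top', 'blue') [  0.15   0.35 -40.56]
('top', 'red') [ -0.16   0.51 -52.25]
[564.8 154.7  10.4   0. ] 274.4375 [521.1 215.3  79. ] [545.5  82.5  79. ]
('side', 'blue') [ -0.     0.23 -46.44]
('side', 'red') [ -0.15   0.43 -42.25]
('top', 'blue') [  0.99  -0.2  -49.31]
('top', 'red') [ 4.900e-01  4.000e-02 -5.819e+01]
```

>>> move_arm:
  grip: [1, 1, 1, 1, 1, 1, 1, 1, 1, 1, 1, 1]
  offset:
    - [0.9, -0.5, 0]
    - [0.9, -0.5, 0]
    - [0.9, -0.5, 0]
    - [0.9, -0.5, 0]
    - [0.9, -0.5, 0]
    - [0.9, -0.5, 0]
    - [0.9, -0.3, 0]
    - [0.9, -0.3, 0]
    - [0.9, -0.1, 0]
    - [0.9, 0, 0]
    - [0.9, 0, 0]
    - [0.9, 0, 0]
  spin: [0, 0, 0, 0, 0, 0, 0, 0, 0, 0, 0, 0]

```text
clock: 5.2
eef_pos: [670.8, 9.9, 494.7]
tcp_rot: [-0.0, 0.987, 0.163, -0.0]
force: [0.2, 0.2, 0.5]
finger_gap: 85.4
grasp_force: 0.0
```

Lid origins come out near (522,214,76) for blue and (546,81,76) for red, with the rack at (567,152) and yaw about 10°. The shelf wire in the top view agrees. The moves have no tilt axis, so I'll check whether pushing past the reach limit tilts the tool.

>>> move_arm:
  grip: [1, 1, 1, 1, 1, 1, 1, 1, 1, 1, 1, 1]
  offset:
    - [0.9, -0.4, 0]
    - [0.9, -0.4, 0]
    - [0.9, -0.4, 0]
    - [0.9, -0.4, 0]
    - [0.9, -0.4, 0]
    - [0.9, -0.4, 0]
    - [0.9, -0.4, 0]
    - [0.9, -0.4, 0]
    - [0.9, 0.1, 0]
    - [0.9, 0.1, 0]
    - [0.9, 0.1, 0]
    - [0.9, 0.1, 0]
  spin: [0, 0, 0, 0, 0, 0, 0, 0, 0, 0, 0, 0]

```text
clock: 6.7
eef_pos: [888.3, 160.3, 482.8]
tcp_rot: [-0.0, 0.987, 0.163, 0.002]
force: [-0.8, -0.7, 1.7]
finger_gap: 85.4
grasp_force: 0.0
```

```bash
cat > st.py <<'E'
from h import *
o=arm.get_obs(); R=Ro.from_quat(o["tcp_rot"],scalar_first=True).as_matrix()
p=o["eef_pos"]; z=R[:,2]
print("t",round(o["clock"],2),"q",o["q"].round(2),"tcp",p.round(1),"grasp",(p+155*z).round(1),"f",o["force"].round(1),"gap",round(o["finger_gap"],1),"gf",round(o["grasp_force"],1))
print("R",R.round(3).tolist(),"tilt",round(np.degrees(np.arccos(-z[2])),1),"az",round(np.degrees(np.arctan2(z[1],z[0])),1))
E
python3 st.py
```

```text
t 6.7 q [0.09 1.11 0.09 0.   1.94 1.33] tcp [888.3 160.3 482.8] grasp [889.  160.5 327.8] f [-0.8 -0.7  1.7] gap 85.4 gf 0.0
R [[0.947, 0.322, 0.005], [0.322, -0.947, 0.002], [0.005, 0.0, -1.0]] tilt 0.3 az 18.7
```

>>> move_arm:
  grip: [1, 1, 1, 1, 1, 1, 1, 1]
  offset:
    - [0.5, -0.8, 0]
    - [0.5, -0.8, 0]
    - [0.5, -0.8, 0]
    - [0.9, 0.1, 0]
    - [0.9, 0.1, 0]
    - [0.9, 0.1, 0]
    - [0.9, 0.1, 0]
    - [0.9, 0.1, 0]
  spin: [0, 0, 0, 0, 0, 0, 0, 0]

```text
clock: 7.7
eef_pos: [900.2, 223.4, 458.7]
tcp_rot: [-0.004, 0.985, 0.163, 0.053]
force: [-0.1, -0.3, -0.6]
finger_gap: 85.3
grasp_force: 0.0
```

```bash
python3 st.py
```

```text
t 7.7 q [0.16 1.14 0.09 0.01 1.81 1.4 ] tcp [900.2 223.4 458.7] grasp [916.  227.2 304.6] f [-0.1 -0.3 -0.6] gap 85.3 gf 0.0
R [[0.942, 0.321, 0.102], [0.32, -0.947, 0.024], [0.105, 0.01, -0.994]] tilt 6.0 az 13.3
```

Pushing past the reach limit does tilt the tool (6° so far). I'll continue.

>>> move_arm:
  grip: [1, 1, 1, 1, 1, 1, 1, 1]
  offset:
    - [1, 0.2, -0.4]
    - [1, 0.2, -0.4]
    - [1, 0.2, -0.4]
    - [1, 0.2, -0.4]
    - [1, 0.2, -0.4]
    - [1, 0.2, -0.4]
    - [1, 0.2, -0.4]
    - [1, 0.2, -0.4]
  spin: [0, 0, 0, 0, 0, 0, 0, 0]

```text
clock: 8.7
eef_pos: [910.3, 205.4, 510.2]
tcp_rot: [-0.009, 0.979, 0.162, 0.125]
force: [0.6, -0.6, -0.2]
finger_gap: 85.6
grasp_force: 0.0
```

```bash
python3 st.py
```

```text
t 8.7 q [0.13 1.09 0.09 0.02 1.72 1.38] tcp [910.3 205.4 510.2] grasp [947.8 214.3 360.1] f [ 0.6 -0.6 -0.2] gap 85.6 gf 0.0
R [[0.916, 0.319, 0.242], [0.315, -0.947, 0.057], [0.248, 0.024, -0.968]] tilt 14.4 az 13.3
```

>>> move_arm:
  grip: [1, 1, 1, 1, 1, 1, 1, 1, 1, 1, 1, 1, 1, 1, 1, 1, 1]
  offset:
    - [1, 0.2, -0.4]
    - [1, 0.2, -0.4]
    - [1, 0.2, -0.4]
    - [1, 0.2, -0.4]
    - [1, 0.2, -0.4]
    - [1, 0.2, -0.4]
    - [1, 0.2, -0.4]
    - [1, 0.2, -0.4]
    - [1, 0.2, -0.3]
    - [1, 0.2, -0.3]
    - [1, 0.2, -0.3]
    - [1, 0.2, -0.3]
    - [1, 0.2, -0.3]
    - [1, 0.2, -0.3]
    - [1, 0.2, -0.3]
    - [1, 0.2, -0.3]
    - [1, 0.2, -0.3]
  spin: [0, 0, 0, 0, 0, 0, 0, 0, 0, 0, 0, 0, 0, 0, 0, 0, 0]

```text
clock: 10.82
eef_pos: [906.6, 171.2, 644.3]
tcp_rot: [-0.014, 0.949, 0.156, 0.273]
force: [-1.0, 0.2, -0.6]
finger_gap: 85.3
grasp_force: 0.0
```

```bash
python3 st.py
```

```text
t 10.82 q [0.09 0.95 0.09 0.07 1.55 1.35] tcp [906.6 171.2 644.3] grasp [986.1 188.6 512.4] f [-1.   0.2 -0.6] gap 85.3 gf 0.0
R [[0.803, 0.305, 0.513], [0.289, -0.951, 0.113], [0.522, 0.058, -0.851]] tilt 31.7 az 12.4
```

>>> move_arm:
  grip: [1, 1, 1]
  offset:
    - [1, 0.4, -0.3]
    - [1, 0.4, -0.3]
    - [1, 0.4, -0.3]
  spin: [0, 0, 0]

```text
clock: 11.2
eef_pos: [904.9, 151.0, 670.2]
tcp_rot: [-0.015, 0.942, 0.155, 0.298]
force: [-0.1, 0.8, 0.6]
finger_gap: 86.0
grasp_force: 0.0
```

```bash
cat > plan.py <<'E'
from h import *
from fit import Rl
LID={"blue":np.array([522.3,214,76.]),"red":np.array([546.5,81.5,76.])}; PHI={"blue":25,"red":-24}; YAW=10
def state():
    o=arm.get_obs(); R=Ro.from_quat(o["tcp_rot"],scalar_first=True).as_matrix(); return o,R,o["eef_pos"]+155*R[:,2]
def handle(k,z=44): return LID[k]+Rl(YAW)@[0,0,z]
def spin_to(R,ydir):
    d=ydir-R[:,2]*(ydir@R[:,2]); a=np.degrees(np.arctan2(d@R[:,1],d@R[:,0]))-90; return (a+90)%180-90
def rel(R,d,spin=0): # tool-frame units after spinning
    R2=R@Ro.from_euler("z",spin,degrees=True).as_matrix(); return (R2.T@d/25).round(2)
E
cat > p1.py <<'E'
import sys; from plan import *
k=sys.argv[1]; o,R,g=state(); hd=handle(k); s=spin_to(R,Rl(YAW,PHI[k])[:,1])
ap=hd-100*R[:,2]; print("spin",round(s,1),"q6",o["q"][5].round(2),"g",g.round(0),"approach",ap.round(0),"handle",hd.round(1))
via=np.array([ap[0]-15,ap[1],max(g[2],440)])
R2=R@Ro.from_euler("z",s,degrees=True).as_matrix()
print("to via (tool now)",rel(R,via-g),"(spun)",rel(R,via-g,s)," via->ap spun",rel(R,ap-via,s), "direct ap->hd spun",rel(R,hd-ap,s),"g->hd (spun)",rel(R,hd-g,s))
E
python3 st.py; python3 p1.py blue
```

```text
t 11.2 q [0.06 0.93 0.09 0.08 1.52 1.33] tcp [904.9 151.  670.2] grasp [991.2 169.5 542.8] f [-0.1  0.8  0.6] gap 86.0 gf 0.0
R [[0.775, 0.3, 0.557], [0.283, -0.952, 0.12], [0.566, 0.065, -0.822]] tilt 34.7 az 12.1
spin -16.7 q6 1.33 g [991. 170. 543.] approach [442. 198. 194.] handle [497.4 209.6 112. ]
to via (tool now) [-17.17  -7.84 -12.44] (spun) [-14.18 -12.46 -12.44]  via->ap spun [-6.9  -2.83 11.79] direct ap->hd spun [0. 0. 4.] g->hd (spun) [-21.09 -15.28   3.36]
```

>>> move_arm:
  grip: [1, 1, 1, 1, 1, 1, 1, 1, 1, 1, 1, 1, 1, 1, 1, 1, 1, 1]
  offset:
    - [0, 0, 0]
    - [0, 0, 0]
    - [-0.88, -0.78, -0.78]
    - [-0.88, -0.78, -0.78]
    - [-0.88, -0.78, -0.78]
    - [-0.88, -0.78, -0.78]
    - [-0.88, -0.78, -0.78]
    - [-0.88, -0.78, -0.78]
    - [-0.88, -0.78, -0.78]
    - [-0.88, -0.78, -0.78]
    - [-0.88, -0.78, -0.78]
    - [-0.88, -0.78, -0.78]
    - [-0.88, -0.78, -0.78]
    - [-0.88, -0.78, -0.78]
    - [-0.88, -0.78, -0.78]
    - [-0.88, -0.78, -0.78]
    - [-0.88, -0.78, -0.78]
    - [-0.88, -0.78, -0.78]
  spin: [-0.84, -0.83, 0, 0, 0, 0, 0, 0, 0, 0, 0, 0, 0, 0, 0, 0, 0, 0]

```text
clock: 13.45
eef_pos: [350.7, 181.1, 674.5]
tcp_rot: [0.029, 0.909, 0.29, 0.297]
force: [-0.7, 0.8, 0.8]
finger_gap: 85.7
grasp_force: 0.0
```

```bash
python3 st.py; python3 p1.py blue
```

```text
t 13.45 q [ 0.3  -0.6   1.79 -0.05  1.35  1.25] tcp [350.7 181.1 674.5] grasp [437.  199.7 547.1] f [-0.7  0.8  0.8] gap 85.7 gf 0.0
R [[0.656, 0.51, 0.557], [0.544, -0.831, 0.12], [0.524, 0.224, -0.822]] tilt 34.8 az 12.2
spin -0.1 q6 1.25 g [437. 200. 547.] approach [442. 198. 194.] handle [497.4 209.6 112. ]
to via (tool now) [-0.32 -0.14 -0.24] (spun) [-0.32 -0.14 -0.24]  via->ap spun [-7.   -2.87 11.93] direct ap->hd spun [-0.  0.  4.] g->hd (spun) [-7.32 -3.01 15.69]
```

>>> move_arm:
  grip: [1, 1, 1, 1, 1, 1, 1, 1, 1, 1, 1, 1, 1, 1]
  offset:
    - [-0.52, -0.22, 0.83]
    - [-0.52, -0.22, 0.83]
    - [-0.52, -0.22, 0.83]
    - [-0.52, -0.22, 0.83]
    - [-0.52, -0.22, 0.83]
    - [-0.52, -0.22, 0.83]
    - [-0.52, -0.22, 0.83]
    - [-0.52, -0.22, 0.83]
    - [-0.52, -0.22, 0.83]
    - [-0.52, -0.22, 0.83]
    - [-0.52, -0.22, 0.83]
    - [-0.52, -0.22, 0.83]
    - [-0.52, -0.22, 0.83]
    - [-0.52, -0.2, 0.83]
  spin: [0, 0, 0, 0, 0, 0, 0, 0, 0, 0, 0, 0, 0, 0]

```text
clock: 15.2
eef_pos: [355.2, 180.5, 322.6]
tcp_rot: [0.029, 0.909, 0.29, 0.297]
force: [0.1, -0.3, 0.8]
finger_gap: 85.4
grasp_force: 0.0
```

```bash
python3 st.py; python3 p1.py blue; python3 - <<'E'
from h import *
from plan import *
im=arm.snapshot("side")[:,:,::-1].copy()
o,R,g=state()
for q in (0,100,-50): print(q,proj("side",g+q*R[:,2]).round(0))
crop=im[180:330,130:310]; cv2.imwrite("pics/ap.png",cv2.resize(crop,None,fx=4,fy=4,interpolation=cv2.INTER_CUBIC)[:600])
E
```

```text
t 15.2 q [ 0.29 -0.53  2.4  -0.07  0.67  1.29] tcp [355.2 180.5 322.6] grasp [441.6 199.2 195.2] f [ 0.1 -0.3  0.8] gap 85.4 gf 0.0
R [[0.655, 0.51, 0.557], [0.544, -0.831, 0.12], [0.524, 0.224, -0.822]] tilt 34.8 az 12.2
spin -0.1 q6 1.29 g [442. 199. 195.] approach [442. 198. 194.] handle [497.4 209.6 112. ]
to via (tool now) [ 4.71  1.94 -8.38] (spun) [ 4.71  1.95 -8.38]  via->ap spun [-4.76 -1.9   8.41] direct ap->hd spun [0. 0. 4.] g->hd (spun) [-0.05  0.04  4.03]
0 [[228. 270.]]
100 [[211. 284.]]
-50 [[237. 263.]]
```

View pics/ap.png

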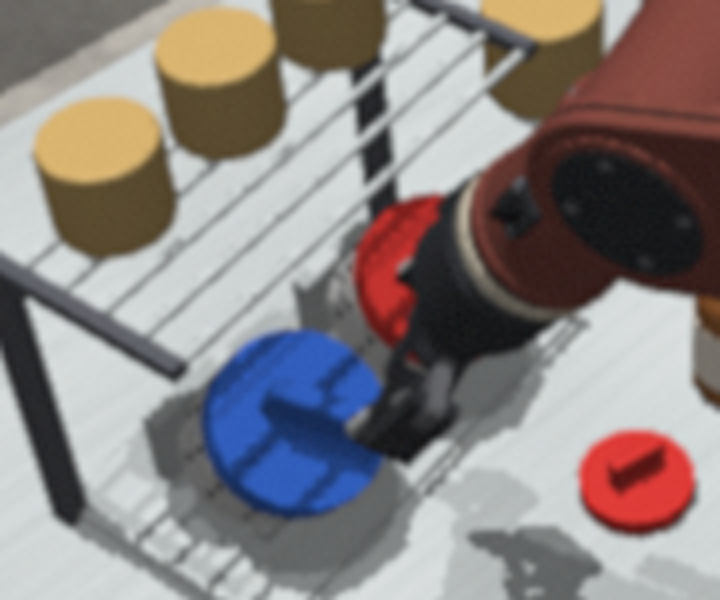

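The crop shows the open gripper in front of the blue lid at crop (400,400). The aim point projects to crop (324,416), on the handle, whose dark face runs from (265,395) to (370,440). Next I go in and close.

>>> move_arm:
  grip: [1, 1, 1, 1, 1, 1, -1, -1, -1, -1, -1, -1]
  offset:
    - [0, 0, 0.8]
    - [0, 0, 0.8]
    - [0, 0, 0.8]
    - [0, 0, 0.6]
    - [0, 0, 0.6]
    - [0, 0, 0.4]
    - [0, 0, 0]
    - [0, 0, 0]
    - [0, 0, 0]
    - [0, 0, 0]
    - [0, 0, 0]
    - [0, 0, 0]
  spin: [0, 0, 0, 0, 0, 0, 0, 0, 0, 0, 0, 0]
  squeeze: 40

```text
clock: 16.75
eef_pos: [411.5, 192.9, 241.9]
tcp_rot: [0.029, 0.909, 0.29, 0.298]
force: [-3.5, -1.3, 6.5]
finger_gap: 13.6
grasp_force: 38.7
```

```bash
python3 st.py
```

```text
t 16.75 q [ 0.28 -0.18  2.33 -0.1   0.39  1.31] tcp [411.5 192.9 241.9] grasp [498.  211.6 114.7] f [-3.5 -1.3  6.5] gap 13.6 gf 38.7
R [[0.654, 0.51, 0.558], [0.545, -0.83, 0.121], [0.525, 0.225, -0.821]] tilt 34.8 az 12.2
```

Grip is firm at a 13.6 mm gap, matching the 14 mm bar. I'll draw the lid off along its axis, rise, and then pull in to the inner reach limit to bring the tool upright.

>>> move_arm:
  grip: [-1, -1, -1, -1, -1, -1, -1, -1, -1, -1, -1, -1, -1, -1, -1, -1]
  offset:
    - [0, 0, -0.4]
    - [0, 0, -0.6]
    - [0, 0, -0.8]
    - [0, 0, -0.8]
    - [0, 0, -0.8]
    - [0, 0, -0.8]
    - [0.5, 0.22, -0.8]
    - [0.5, 0.22, -0.8]
    - [0.5, 0.22, -0.8]
    - [0.5, 0.22, -0.8]
    - [0.5, 0.22, -0.8]
    - [0.5, 0.22, -0.8]
    - [-0.75, -0.32, -0.57]
    - [-0.75, -0.32, -0.57]
    - [-0.75, -0.32, -0.57]
    - [-0.75, -0.32, -0.57]
  spin: [0, 0, 0, 0, 0, 0, 0, 0, 0, 0, 0, 0, 0, 0, 0, 0]

```text
clock: 18.75
eef_pos: [267.8, 170.0, 473.2]
tcp_rot: [0.032, 0.912, 0.289, 0.289]
force: [0.5, -0.2, -0.2]
finger_gap: 13.2
grasp_force: 39.8
```

```bash
python3 st.py
```

```text
t 18.75 q [ 0.36 -0.91  2.31 -0.1   1.17  1.33] tcp [267.8 170.  473.2] grasp [352.2 186.9 344.3] f [ 0.5 -0.2 -0.2] gap 13.2 gf 39.8
R [[0.666, 0.509, 0.545], [0.546, -0.831, 0.109], [0.508, 0.225, -0.832]] tilt 33.7 az 11.3
```

>>> move_arm:
  grip: [-1, -1, -1, -1, -1, -1]
  offset:
    - [-0.9, -0.38, -0.68]
    - [-0.9, -0.38, -0.68]
    - [-0.9, -0.38, -0.68]
    - [-0.9, -0.38, -0.68]
    - [-0.9, -0.38, -0.68]
    - [-0.9, -0.38, -0.68]
  spin: [0, 0, 0, 0, 0, 0]

```text
clock: 19.5
eef_pos: [155.0, 228.0, 497.3]
tcp_rot: [0.058, 0.922, 0.283, 0.259]
force: [-0.7, -0.1, -2.1]
finger_gap: 13.5
grasp_force: 39.9
```

```bash
python3 st.py
```

```text
t 19.5 q [ 0.91 -0.91  2.26 -0.39  1.43  1.87] tcp [155.  228.  497.3] grasp [234.1 234.3 364.2] f [-0.7 -0.1 -2.1] gap 13.5 gf 39.9
R [[0.705, 0.492, 0.51], [0.552, -0.833, 0.04], [0.445, 0.253, -0.859]] tilt 30.8 az 4.5
```

>>> move_arm:
  grip: [-1, -1, -1, -1, -1, -1, -1, -1, -1, -1, -1]
  offset:
    - [0.16, 0.91, 0.35]
    - [0.16, 0.91, 0.35]
    - [0.16, 0.91, 0.35]
    - [0.16, 0.91, 0.35]
    - [0.16, 0.91, 0.35]
    - [0.16, 0.91, 0.35]
    - [0.16, 0.91, 0.35]
    - [-0.87, -0.12, -0.48]
    - [-0.87, -0.12, -0.48]
    - [-0.87, -0.12, -0.48]
    - [-0.87, -0.12, -0.48]
  spin: [0, 0, 0, 0, 0, 0, 0, 0, 0, 0, 0]

```text
clock: 20.88
eef_pos: [263.5, 130.7, 517.4]
tcp_rot: [0.07, 0.93, 0.281, 0.229]
force: [-0.6, -0.3, -1.7]
finger_gap: 13.1
grasp_force: 40.0
```

```bash
python3 st.py
```

```text
t 20.88 q [ 0.26 -0.91  2.21 -0.12  1.38  1.24] tcp [263.5 130.7 517.4] grasp [335.4 130.4 380.1] f [-0.6 -0.3 -1.7] gap 13.1 gf 40.0
R [[0.738, 0.49, 0.464], [0.554, -0.833, -0.002], [0.386, 0.259, -0.886]] tilt 27.7 az -0.2
```

>>> move_arm:
  grip: [-1, -1, -1, -1, -1, -1, -1, -1, -1, -1, -1, -1, -1, -1]
  offset:
    - [-0.33, 0.98, 0.14]
    - [-0.33, 0.98, 0.14]
    - [-0.33, 0.98, 0.14]
    - [-0.33, 0.98, 0.14]
    - [-0.96, -0.46, -0.55]
    - [-0.96, -0.46, -0.52]
    - [-0.96, -0.46, -0.5]
    - [-0.96, -0.46, -0.47]
    - [-0.96, -0.46, -0.45]
    - [-0.96, -0.46, -0.42]
    - [-0.96, -0.46, -0.4]
    - [-0.96, -0.46, -0.37]
    - [-0.96, -0.46, -0.35]
    - [-0.96, -0.46, -0.32]
  spin: [0, 0, 0, 0, 0, 0, 0, 0, 0, 0, 0, 0, 0, 0]

```text
clock: 22.62
eef_pos: [251.1, 47.2, 581.5]
tcp_rot: [0.061, 0.949, 0.281, 0.132]
force: [0.7, 0.7, -1.3]
finger_gap: 12.9
grasp_force: 40.1
```

```bash
python3 st.py
```

```text
t 22.62 q [-0.12 -0.91  2.07 -0.01  1.69  0.87] tcp [251.1  47.2 581.5] grasp [295.4  40.7 433.1] f [ 0.7  0.7 -1.3] gap 12.9 gf 40.1
R [[0.807, 0.517, 0.286], [0.549, -0.835, -0.042], [0.217, 0.191, -0.957]] tilt 16.8 az -8.4
```

>>> move_arm:
  grip: [-1, -1, -1, -1, -1, -1, -1, -1, -1, -1, -1, -1, -1]
  offset:
    - [-1, -0.4, -0.25]
    - [-1, -0.4, -0.24]
    - [-1, -0.4, -0.22]
    - [-1, -0.4, -0.2]
    - [-1, -0.42, -0.18]
    - [-1, -0.43, -0.16]
    - [-1, -0.44, -0.14]
    - [-1, -0.45, -0.12]
    - [-1, -0.46, -0.1]
    - [-1, -0.47, -0.08]
    - [-1, -0.48, -0.06]
    - [-1, -0.48, -0.04]
    - [-1, -0.48, -0.02]
  spin: [0, 0, 0, 0, 0, 0, 0, 0, 0, 0, 0, 0, 0]

```text
clock: 24.25
eef_pos: [143.3, 103.4, 663.0]
tcp_rot: [0.072, 0.958, 0.276, 0.026]
force: [0.2, 0.5, -1.6]
finger_gap: 13.5
grasp_force: 40.1
```

```bash
python3 st.py
```

```text
t 24.25 q [ 0.31 -0.91  1.9  -0.17  2.1   1.23] tcp [143.3 103.4 663. ] grasp [157.2  84.3 509.8] f [ 0.2  0.5 -1.6] gap 13.5 gf 40.1
R [[0.846, 0.526, 0.089], [0.533, -0.837, -0.123], [0.01, 0.152, -0.988]] tilt 8.8 az -54.1
```

>>> move_arm:
  grip: [-1, -1, -1, -1, -1, -1, -1, -1, -1, -1, -1, -1, -1, -1, -1, -1, -1, -1, -1]
  offset:
    - [0.8, 0.46, 0.4]
    - [0.8, 0.46, 0.4]
    - [0.8, 0.46, 0.4]
    - [0.8, 0.46, 0.4]
    - [0.8, 0.46, 0.4]
    - [-0.73, 0.88, 0.22]
    - [-0.73, 0.88, 0.22]
    - [-0.73, 0.88, 0.22]
    - [-0.73, 0.88, 0.22]
    - [-0.73, 0.88, 0.22]
    - [-0.73, 0.88, 0.22]
    - [-0.73, 0.88, 0.22]
    - [-0.73, 0.88, 0.22]
    - [-0.73, 0.88, 0.22]
    - [-0.73, 0.88, 0.22]
    - [-0.34, -1, -0.15]
    - [-0.34, -1, -0.15]
    - [-0.34, -1, -0.15]
    - [-0.34, -1, -0.15]
  spin: [0, 0, 0, 0, 0, 0, 0, 0, 0, 0, 0, 0, 0, 0, 0, 0, 0, 0, 0]

```text
clock: 26.62
eef_pos: [171.8, -137.1, 610.1]
tcp_rot: [0.061, 0.959, 0.276, 0.018]
force: [0.5, -0.1, -1.9]
finger_gap: 13.5
grasp_force: 40.3
```

```bash
python3 st.py
```

```text
t 26.62 q [-1.04 -0.91  2.    0.01  1.92 -0.03] tcp [ 171.8 -137.1  610.1] grasp [ 182.4 -153.7  456.4] f [ 0.5 -0.1 -1.9] gap 13.5 gf 40.3
R [[0.847, 0.527, 0.069], [0.532, -0.84, -0.107], [0.001, 0.127, -0.992]] tilt 7.3 az -57.2
```

>>> move_arm:
  grip: [-1, -1, -1, -1, -1]
  offset:
    - [-0.34, -1, -0.1]
    - [-0.34, -1, -0.1]
    - [-0.34, -1, -0.1]
    - [-0.34, -1, -0.05]
    - [-0.34, -1, -0.05]
  spin: [0, 0, 0, 0, 0]

```text
clock: 27.25
eef_pos: [153.3, -113.6, 647.6]
tcp_rot: [0.029, 0.961, 0.276, -0.006]
force: [-0.3, -0.6, -2.3]
finger_gap: 12.9
grasp_force: 40.3
```

```bash
python3 st.py; python3 - <<'E'
from plan import *
o,R,g=state()
im=arm.snapshot("side"); cv2.imwrite("pics/held.png",im[:,:,::-1]);arm.snapshot("top")
for n in C: print([(np.round(r["uv"],1).tolist(),round(float(r["p"]),2)) for r in arm.place_of(n,"lid_blue")], "expected",proj(n,g+44*R[:,2]).round(1))
for t in ([556.9,-208,20],[461.9,-379.6,20]): print(rel(R,np.array([t[0],t[1],200.])-g))
E
```

```text
t 27.25 q [-1.04 -0.91  1.93 -0.03  2.07 -0.04] tcp [ 153.3 -113.6  647.6] grasp [ 153.8 -122.8  492.9] f [-0.3 -0.6 -2.3] gap 12.9 gf 40.3
R [[0.848, 0.531, 0.004], [0.53, -0.846, -0.059], [-0.028, 0.052, -0.998]] tilt 3.4 az -86.5
[([189.6, 384.7], 0.85)] expected [[457.6 161.3]]
[([147.1, 257.8], 0.96), ([332.0, 372.0], 0.73), ([360.7, 287.2], 0.3)] expected [[334. 372.]]
[12.19 10.83 11.96]
[ 5.33 14.62 12.35]
```

View pics/held.png

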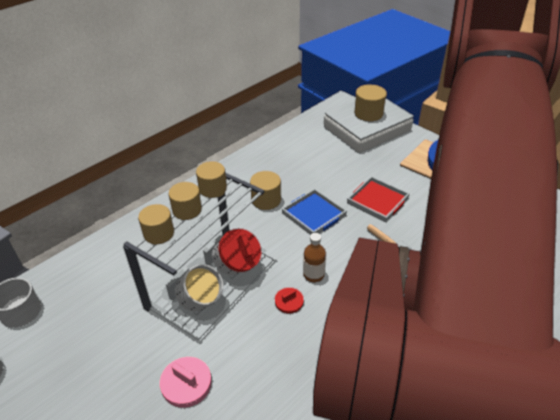

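The picture shows the blue mould bare (202,286) with the red lid still on its mould (240,250). The top camera sees the held lid at (332,372), as expected. Both trays are clear at (314,211) and (378,198). I'll measure the trays in this view while moving over the blue one.

>>> move_arm:
  grip: [-1, -1, -1, -1, -1, -1, -1, -1, -1, -1, -1, -1, -1]
  offset:
    - [0.94, 0.83, 0.92]
    - [0.94, 0.83, 0.92]
    - [0.94, 0.83, 0.92]
    - [0.94, 0.83, 0.92]
    - [0.94, 0.83, 0.92]
    - [0.94, 0.83, 0.92]
    - [0.94, 0.83, 0.92]
    - [0.94, 0.83, 0.92]
    - [0.94, 0.83, 0.92]
    - [0.94, 0.83, 0.92]
    - [0.94, 0.83, 0.92]
    - [0.94, 0.83, 0.92]
    - [0.94, 0.83, 0.92]
  spin: [0, 0, 0, 0, 0, 0, 0, 0, 0, 0, 0, 0, 0]

```text
clock: 29.08
eef_pos: [557.7, -198.2, 352.4]
tcp_rot: [0.029, 0.961, 0.276, -0.007]
force: [0.4, -0.3, -1.6]
finger_gap: 13.1
grasp_force: 40.3
```

```bash
cat > tray.py <<'E'
from plan import *
def quad(img,k,c):
    h=cv2.cvtColor(img,cv2.COLOR_BGR2HSV).astype(int); H,S=h[...,0],h[...,1]
    m=(S>110)&(((H>100)&(H<130)) if k=="blue" else ((H<8)|(H>172)))
    n,l,s,cc=cv2.connectedComponentsWithStats(m.astype(np.uint8)); i=1+np.argmin([np.hypot(*(q-c))+(1e3 if s[j+1][4]<150 else 0) for j,q in enumerate(cc[1:])])
    return cc[i],s[i]
A=cv2.imread("pics/held.png");B=cv2.imread("pics/top0.png")
for k,c1,c2 in [("blue",(314,211),(341,207)),("red",(378,198),(396,238))]:
    a,sa=quad(A,k,c1);b,sb=quad(B,k,c2); x,e=tri({"side":a,"top":b},(500,-300,5))
    print(k,a.round(1),sa,b.round(1),sb,x.round(1),round(e,2),"planes z=5:",onplane("side",a,5).round(1),onplane("top",b,5).round(1))
o,R,g=state()
Rg=Ro.from_quat([.029,.909,.29,.298],scalar_first=True).as_matrix()
off=Rg.T@(LID["blue"]+Rl(10)@[0,0,0]-np.array([498,211.6,114.7])); print("lid origin in tool (at grasp)",off.round(1),"world now",(g+R@off).round(1))
E
python3 tray.py; python3 st.py
```

```text
blue [313.7 210.9] [ 288  193   53   37 1045] [340.5 206.4] [ 321  187   40   40 1423] [ 558.6 -209.2   13. ] 0.2 planes z=5: [ 563.8 -216.2    5. ] [ 560.1 -210.     5. ]
red [377.9 197.4] [352 181  52  34 973] [396.3 237.4] [ 376  217   42   41 1433] [ 462.6 -383.4   12.7] 0.16 planes z=5: [ 467.  -391.4    5. ] [ 463.6 -385.2    5. ]
lid origin in tool (at grasp) [-3.1  1.7 45.6] world now [ 556.6 -213.1  152.3]
t 29.07 q [-0.46  0.18  1.68 -0.05  1.26  0.57] tcp [ 557.7 -198.2  352.4] grasp [ 558.2 -207.3  197.7] f [ 0.4 -0.3 -1.6] gap 13.1 gf 40.3
R [[0.848, 0.531, 0.003], [0.53, -0.846, -0.059], [-0.029, 0.051, -0.998]] tilt 3.4 az -87.0
```

>>> move_arm:
  grip: [-1, -1, -1, -1, -1, -1, -1]
  offset:
    - [0.04, -0.05, 0.9]
    - [0.04, -0.05, 0.9]
    - [0.04, -0.05, 0.9]
    - [0.04, -0.05, 0.9]
    - [0.04, -0.05, 0.9]
    - [0.04, -0.05, 0.7]
    - [0.04, -0.05, 0.4]
  spin: [0, 0, 0, 0, 0, 0, 0]

```text
clock: 29.95
eef_pos: [558.4, -195.1, 212.3]
tcp_rot: [0.029, 0.961, 0.276, -0.007]
force: [0.1, 0.4, -1.4]
finger_gap: 13.1
grasp_force: 40.3
```

>>> move_arm:
  grip: [-1, -1]
  offset:
    - [0, 0, 0.12]
    - [0, 0, 0]
  spin: [0, 0]

```text
clock: 30.2
eef_pos: [559.1, -195.6, 211.4]
tcp_rot: [0.03, 0.961, 0.276, -0.006]
force: [1.1, -1.5, -1.4]
finger_gap: 13.3
grasp_force: 40.3
```

```bash
python3 st.py; python3 - <<'E'
from plan import *
o,R,g=state(); print("lid est",(g+R@np.array([-3.1,1.7,45.6])).round(1))
im=arm.snapshot("side")[:,:,::-1];t=arm.snapshot("top")[:,:,::-1]
a=cv2.resize(im[160:260,264:364],None,fx=4,fy=4,interpolation=2);b=cv2.resize(t[157:257,290:390],None,fx=4,fy=4,interpolation=2)
cv2.imwrite("pics/tray1.png",np.hstack([a,b]))
E
```

```text
t 30.2 q [-0.46  0.35  1.76 -0.06  1.    0.59] tcp [ 559.1 -195.6  211.4] grasp [ 559.9 -204.9   56.7] f [ 1.1 -1.5 -1.4] gap 13.3 gf 40.3
R [[0.848, 0.531, 0.005], [0.53, -0.846, -0.06], [-0.028, 0.053, -0.998]] tilt 3.4 az -85.2
lid est [ 558.4 -210.7   11.3]
```

View pics/tray1.png

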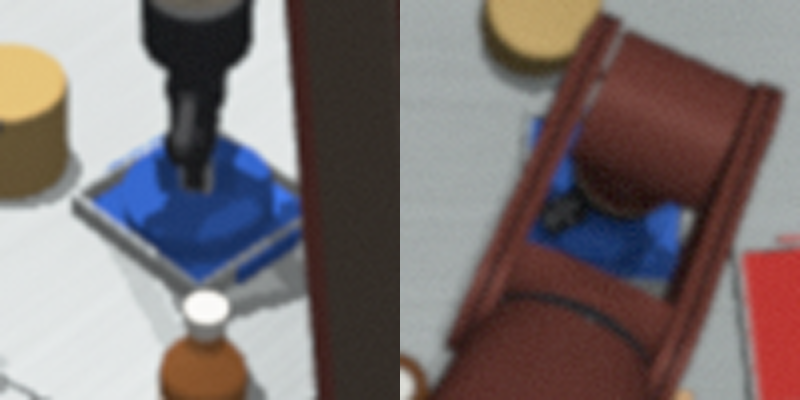

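The side crop shows the lid inside the blue tray's walls, roughly centred at (200,215). I'll lower a little further to touch down.

>>> move_arm:
  grip: [-1, -1, -1]
  offset:
    - [0, 0, 0.1]
    - [0, 0, 0.1]
    - [0, 0, 0]
  spin: [0, 0, 0]

```text
clock: 30.68
eef_pos: [559.4, -196.8, 208.7]
tcp_rot: [0.03, 0.961, 0.276, -0.006]
force: [-7.3, -0.0, 13.4]
finger_gap: 13.3
grasp_force: 43.1
```

```bash
python3 st.py
```

```text
t 30.68 q [-0.46  0.35  1.76 -0.06  1.    0.59] tcp [ 559.4 -196.8  208.7] grasp [ 560.3 -206.4   54. ] f [-7.3 -0.  13.4] gap 13.3 gf 43.1
R [[0.848, 0.531, 0.006], [0.53, -0.846, -0.062], [-0.028, 0.055, -0.998]] tilt 3.5 az -84.7
```

>>> move_arm:
  grip: [0, 1, 1, 1, 1]
  offset:
    - [0, 0, -0.04]
    - [0, 0, 0]
    - [0, 0, 0]
    - [0, 0, -0.6]
    - [0, 0, -1]
  spin: [0, 0, 0, 0, 0]

```text
clock: 31.3
eef_pos: [558.3, -193.1, 247.0]
tcp_rot: [0.029, 0.961, 0.276, -0.007]
force: [-0.2, 0.3, 0.1]
finger_gap: 85.5
grasp_force: 0.0
```

>>> move_arm:
  grip: [1, 1, 1, 1, 1, 1, 1, 1, 1, 1]
  offset:
    - [0, 0, -1]
    - [0, 0, -1]
    - [0, 0, -1]
    - [0, 0, -1]
    - [0, 0, -1]
    - [0, 0, -1]
    - [0, 0, -1]
    - [0, 0, -1]
    - [0, 0, -1]
    - [0, 0, -1]
  spin: [0, 0, 0, 0, 0, 0, 0, 0, 0, 0]

```text
clock: 32.55
eef_pos: [557.3, -178.2, 498.4]
tcp_rot: [0.03, 0.961, 0.276, -0.006]
force: [0.5, -1.4, -0.6]
finger_gap: 85.9
grasp_force: 0.0
```

```bash
python3 st.py; python3 - <<'E'
from plan import *
im=arm.snapshot("side")[:,:,::-1];t=arm.snapshot("top")[:,:,::-1]
for n in C: print([(np.round(r["uv"],1).tolist(),round(float(r["p"]),2)) for r in arm.place_of(n,"lid_blue")],"expected",proj(n,[558.5,-209,5.]).round(1),"net tray",[(np.round(r["uv"],1).tolist(),round(float(r["p"]),2)) for r in arm.place_of(n,"tray_blue")])
a=cv2.resize(im[160:260,264:364],None,fx=4,fy=4,interpolation=2);b=cv2.resize(t[157:257,290:390],None,fx=4,fy=4,interpolation=2)
cv2.imwrite("pics/tray2.png",np.hstack([a,b]))
E
```

```text
t 32.55 q [-0.43  0.07  1.52 -0.05  1.52  0.58] tcp [ 557.3 -178.2  498.4] grasp [ 558.1 -187.5  343.7] f [ 0.5 -1.4 -0.6] gap 85.9 gf 0.0
R [[0.848, 0.531, 0.005], [0.53, -0.846, -0.06], [-0.027, 0.054, -0.998]] tilt 3.5 az -84.9
[([313.8, 209.5], 0.71)] expected [[313.4 213. ]] net tray [([312.9, 213.1], 0.82)]
[([148.8, 259.5], 0.77), ([339.8, 203.3], 0.64)] expected [[340.2 206.9]] net tray [([338.9, 204.7], 0.84)]
```

View pics/tray2.png

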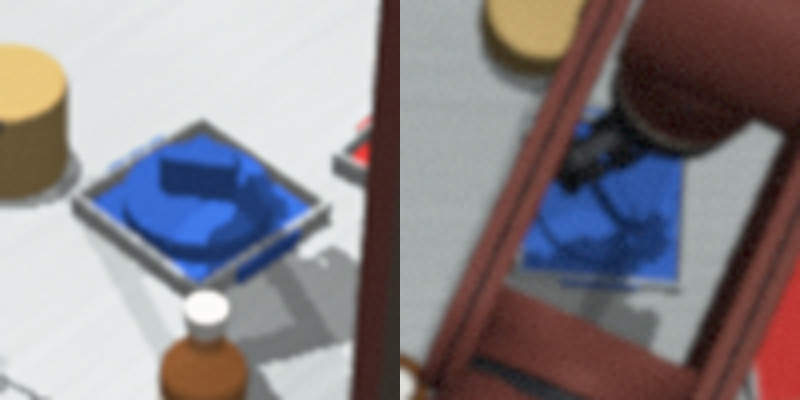

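The crop shows the blue lid lying flat in its tray, handle up, centred within a few mm. Next I go out and tilt again for the red lid.

>>> move_arm:
  grip: [1, 1, 1, 1, 1, 1, 1, 1, 1, 1, 1, 1, 1, 1, 1, 1, 1, 1, 1, 1]
  offset:
    - [0.9, -0.4, -0.5]
    - [0.97, -0.4, -0.5]
    - [0.97, -0.4, -0.4]
    - [0.97, -0.4, -0.3]
    - [0.97, -0.4, -0.3]
    - [0.97, -0.4, -0.3]
    - [0.97, -0.4, -0.3]
    - [0.97, -0.4, -0.3]
    - [0.97, -0.4, -0.3]
    - [0.97, -0.4, -0.2]
    - [0.97, -0.4, -0.2]
    - [0.97, -0.4, -0.2]
    - [0.97, -0.35, -0.2]
    - [0.97, -0.3, -0.2]
    - [0.97, -0.3, 0]
    - [0.97, -0.1, 0]
    - [1, 0.2, 0]
    - [1, 0.4, 0]
    - [1, 0.4, 0]
    - [1, 0.4, 0]
  spin: [0, 0, 0, 0, 0, 0, 0, 0, 0, 0, 0, 0, 0, 0, 0, 0, 0, 0, 0, 0]

```text
clock: 35.35
eef_pos: [859.1, 168.9, 559.4]
tcp_rot: [0.031, 0.96, 0.276, 0.015]
force: [0.2, -0.6, 1.9]
finger_gap: 85.7
grasp_force: 0.0
```

```bash
python3 st.py
```

```text
t 35.35 q [ 0.11  1.02  0.09 -0.06  1.99  1.1 ] tcp [859.1 168.9 559.4] grasp [866.2 160.8 404.7] f [ 0.2 -0.6  1.9] gap 85.7 gf 0.0
R [[0.847, 0.53, 0.046], [0.532, -0.845, -0.052], [0.011, 0.069, -0.998]] tilt 4.0 az -48.5
```

>>> move_arm:
  grip: [1, 1, 1, 1, 1, 1, 1, 1, 1, 1, 1, 1, 1, 1]
  offset:
    - [1, 0.3, 0]
    - [1, 0.3, 0]
    - [1, 0.3, 0]
    - [1, 0.3, 0]
    - [1, 0.3, 0]
    - [1, 0.3, 0]
    - [1, 0.3, 0]
    - [1, 0.3, 0]
    - [1, 0.3, 0]
    - [1, 0.3, 0]
    - [1, 0.3, 0]
    - [1, 0.3, 0]
    - [1, 0.3, 0]
    - [1, 0.3, 0]
  spin: [0, 0, 0, 0, 0, 0, 0, 0, 0, 0, 0, 0, 0, 0]

```text
clock: 37.1
eef_pos: [918.8, 204.5, 497.9]
tcp_rot: [0.041, 0.951, 0.277, 0.132]
force: [-0.1, 0.3, 1.4]
finger_gap: 85.2
grasp_force: 0.0
```

```bash
python3 st.py
```

```text
t 37.1 q [ 0.14  1.1   0.09 -0.04  1.68  1.14] tcp [918.8 204.5 497.9] grasp [961.4 203.8 348.8] f [-0.1  0.3  1.4] gap 85.2 gf 0.0
R [[0.811, 0.517, 0.275], [0.538, -0.843, -0.005], [0.229, 0.152, -0.962]] tilt 15.9 az -1.0
```

>>> move_arm:
  grip: [1, 1, 1, 1, 1, 1, 1, 1, 1, 1, 1, 1, 1, 1]
  offset:
    - [1, 0.3, -0.7]
    - [1, 0.3, -0.7]
    - [1, 0.3, -0.7]
    - [1, 0.3, -0.7]
    - [1, 0.3, -0.7]
    - [1, 0.3, -0.7]
    - [1, 0.3, -0.7]
    - [1, 0.3, -0.7]
    - [1, 0.3, -0.7]
    - [1, 0.3, -0.7]
    - [1, 0.3, -0.7]
    - [1, 0.3, -0.7]
    - [1, 0.3, -0.7]
    - [1, 0.3, -0.7]
  spin: [0, 0, 0, 0, 0, 0, 0, 0, 0, 0, 0, 0, 0, 0]

```text
clock: 38.85
eef_pos: [851.9, 223.0, 706.6]
tcp_rot: [0.048, 0.924, 0.274, 0.261]
force: [-0.1, 0.4, 0.2]
finger_gap: 85.6
grasp_force: 0.0
```

```bash
python3 st.py; sed -i 's/546.5,81.5,76/546.5,81.5,78/' plan.py; python3 p1.py red
```

```text
t 38.85 q [ 0.17  0.87  0.09 -0.03  1.64  1.15] tcp [851.9 223.  706.6] grasp [930.8 231.3 573.4] f [-0.1  0.4  0.2] gap 85.6 gf 0.0
R [[0.713, 0.482, 0.509], [0.532, -0.845, 0.054], [0.456, 0.233, -0.859]] tilt 30.8 az 6.0
spin 47.6 q6 1.15 g [931. 231. 573.] approach [471.  72. 200.] handle [521.6  77.1 114. ]
to via (tool now) [-16.95  -3.77 -10.02] (spun) [-14.21   9.98 -10.02]  via->ap spun [-6.66  2.57 13.14] direct ap->hd spun [-0.  0.  4.] g->hd (spun) [-20.87  12.55   7.12]
```

```bash
python3 - <<'E'
from plan import *
o,R,g=state(); s=47.6; R2=R@Ro.from_euler("z",s,degrees=True).as_matrix(); hd=handle("red",45)
ap=hd-90*R2[:,2]; via=np.array([ap[0]-5,ap[1]+2,390.])
g1=g-5*25*R2[:,2]
for n,a,b in [("g->via",g,via),("g1->via",g1,via),("via->ap",via,ap)]: print(n,(R2.T@(b-a)/25).round(2))
# clearance to shelf: body boxes pts in rack frame
Rz=Ro.from_euler("z",10,degrees=True).as_matrix()
X,Y,Z=np.meshgrid(np.linspace(-38,38,21),np.linspace(-42.5,42.5,21),np.linspace(-155,-54,60))
P=(np.c_[X.ravel(),Y.ravel(),Z.ravel()]@R2.T+hd-[567,152,0])@Rz
lo=np.array([-51,-155,212]);hi=np.array([89,155,222]); d=np.linalg.norm(np.maximum(np.maximum(lo-P,P-hi),0),axis=1); print("clear",d.min(),P[d.argmin()].round(0))
E
```

```text
g->via [-17.27  11.09  -3.41]
g1->via [-17.27  11.09   1.59]
via->ap [-3.6   1.46  6.89]
clear 3.9417143256550737 [-55. -40. 211.]
```

>>> move_arm:
  grip: [1, 1, 1, 1, 1]
  offset:
    - [1, -0.05, -0.7]
    - [1, -0.22, -0.7]
    - [1, -0.4, -0.7]
    - [1, -0.6, -0.7]
    - [1, -0.8, -0.7]
  spin: [0.95, 0.95, 0.95, 0.95, 0.95]

```text
clock: 39.48
eef_pos: [805.6, 265.9, 775.1]
tcp_rot: [-0.079, 0.943, -0.12, 0.299]
force: [-0.2, -0.4, 0.0]
finger_gap: 85.7
grasp_force: 0.0
```

```bash
cat > c.py <<'E'
from plan import *
o,R,g=state(); s=spin_to(R,Rl(YAW,PHI["red"])[:,1]); R2=R@Ro.from_euler("z",s,degrees=True).as_matrix()
hd=LID["red"]+Rl(YAW,PHI["red"])@[-5,0,45]
ap=hd-90*R2[:,2]; via=np.array([ap[0]-5,ap[1]+2,390.]); print("spin",round(s,1),"hd",hd.round(0),"ap",ap.round(0))
for n,a,b in [("g->via",g,via),("via->ap",via,ap),("g->ap",g,ap),("g->hd",g,hd)]: print(n,(R2.T@(b-a)/25).round(2))
Rz=Ro.from_euler("z",10,degrees=True).as_matrix()
X,Y,Z=np.meshgrid(np.linspace(-38,38,21),np.linspace(-42.5,42.5,21),np.linspace(-155,-54,60))
P=(np.c_[X.ravel(),Y.ravel(),Z.ravel()]@R2.T+hd-[567,152,0])@Rz
lo=np.array([-51,-155,212]);hi=np.array([89,155,222]); d=np.linalg.norm(np.maximum(np.maximum(lo-P,P-hi),0),axis=1); print("clear",d.min(),P[d.argmin()].round(0))
E
python3 st.py; python3 c.py
```

```text
t 39.48 q [ 0.24  0.8   0.09 -0.06  1.63  2.04] tcp [805.6 265.9 775.1] grasp [896.  277.9 649.8] f [-0.2 -0.4  0. ] gap 85.7 gf 0.0
R [[0.792, -0.179, 0.584], [-0.274, -0.959, 0.078], [0.546, -0.221, -0.808]] tilt 36.1 az 7.6
spin -0.0 hd [517.  78. 112.] ap [465.  71. 185.]
g->via [-17.27  13.25  -2.42]
via->ap [-4.3   1.85  6.74]
g->ap [-21.56  15.11   4.31]
g->hd [-21.56  15.11   7.91]
clear 15.580716285361802 [-63. -39. 203.]
```

>>> move_arm:
  grip: [1, 1, 1, 1, 1, 1, 1, 1, 1, 1, 1, 1, 1, 1, 1, 1, 1, 1]
  offset:
    - [-0.96, 0.74, -0.14]
    - [-0.96, 0.74, -0.14]
    - [-0.96, 0.74, -0.14]
    - [-0.96, 0.74, -0.14]
    - [-0.96, 0.74, -0.14]
    - [-0.96, 0.74, -0.14]
    - [-0.96, 0.74, -0.14]
    - [-0.96, 0.74, -0.14]
    - [-0.96, 0.74, -0.14]
    - [-0.96, 0.74, -0.13]
    - [-0.96, 0.74, -0.13]
    - [-0.96, 0.74, -0.13]
    - [-0.96, 0.74, -0.13]
    - [-0.96, 0.73, -0.13]
    - [-0.96, 0.73, -0.13]
    - [-0.96, 0.73, -0.13]
    - [-0.96, 0.73, -0.13]
    - [-0.96, 0.73, -0.13]
  spin: [0, 0, 0, 0, 0, 0, 0, 0, 0, 0, 0, 0, 0, 0, 0, 0, 0, 0]

```text
clock: 41.72
eef_pos: [377.1, 61.4, 520.8]
tcp_rot: [-0.078, 0.944, -0.117, 0.3]
force: [-0.7, -0.2, 0.1]
finger_gap: 85.4
grasp_force: 0.0
```

```bash
python3 st.py; python3 c.py
```

```text
t 41.73 q [-0.11 -0.72  2.14  0.15  1.11  1.69] tcp [377.1  61.4 520.8] grasp [467.6  73.3 395.6] f [-0.7 -0.2  0.1] gap 85.4 gf 0.0
R [[0.793, -0.174, 0.584], [-0.268, -0.96, 0.077], [0.547, -0.217, -0.808]] tilt 36.1 az 7.5
spin 0.3 hd [517.  78. 112.] ap [464.  71. 185.]
g->via [-0.38  0.1  -0.01]
via->ap [-4.3   1.85  6.74]
g->ap [-4.68  1.95  6.73]
g->hd [-4.68  1.95 10.33]
clear 15.589320742158439 [-63. -39. 203.]
```

>>> move_arm:
  grip: [1, 1, 1, 1, 1, 1, 1, 1, 1, 1, 1, 1, 1]
  offset:
    - [-0.58, 0.24, 0.84]
    - [-0.58, 0.24, 0.84]
    - [-0.58, 0.24, 0.84]
    - [-0.58, 0.24, 0.84]
    - [-0.58, 0.24, 0.84]
    - [-0.59, 0.25, 0.84]
    - [-0.59, 0.25, 0.84]
    - [-0.6, 0.26, 0.85]
    - [0, 0, 0.9]
    - [0, 0, 0.9]
    - [0, 0, 0.8]
    - [0, 0, 0.6]
    - [0, 0, 0.4]
  spin: [0, 0, 0, 0, 0, 0, 0, 0, 0, 0, 0, 0, 0]

```text
clock: 43.35
eef_pos: [427.5, 65.9, 237.2]
tcp_rot: [-0.078, 0.944, -0.117, 0.299]
force: [0.2, -0.1, 0.4]
finger_gap: 84.9
grasp_force: 0.0
```

>>> move_arm:
  grip: [-1, -1, -1, -1, -1]
  offset:
    - [0, 0, 0]
    - [0, 0, 0]
    - [0, 0, 0]
    - [0, 0, 0]
    - [0, 0, 0]
  spin: [0, 0, 0, 0, 0]
  squeeze: 40

```text
clock: 43.98
eef_pos: [428.1, 67.2, 239.3]
tcp_rot: [-0.08, 0.943, -0.117, 0.3]
force: [3.1, 15.3, 4.1]
finger_gap: 13.3
grasp_force: 43.9
```

```bash
python3 st.py; python3 - <<'E'
from plan import *
o,R,g=state(); print("off",(R.T@(LID["red"]-g)).round(1))
w=lambda v:(R.T@np.array(v,float)/25).round(2)
tcp=o["eef_pos"]; a=tcp-40*R[:,2]
print("after retreat to (290,51,500)",w(np.array([295,52,490])-a),"unit pull",w([-24.6,-4.35,0]))
E
```

```text
t 43.98 q [-0.07 -0.25  2.4   0.32  0.39  1.48] tcp [428.1  67.2 239.3] grasp [518.8  79.6 114.2] f [ 3.1 15.3  4.1] gap 13.3 gf 43.9
R [[0.792, -0.173, 0.585], [-0.268, -0.96, 0.08], [0.548, -0.22, -0.807]] tilt 36.2 az 7.8
off [ 1.5  1.3 45.6]
after retreat to (290,51,500) [ 1.44 -0.71 -9.66] unit pull [-0.73  0.34 -0.59]
```

>>> move_arm:
  grip: [-1, -1, -1, -1, -1, -1, -1, -1, -1, -1, -1, -1, -1, -1, -1, -1, -1, -1, -1]
  offset:
    - [0, 0, -0.5]
    - [0, 0, -0.6]
    - [0, 0, -0.6]
    - [0.14, -0.07, -0.97]
    - [0.14, -0.07, -0.97]
    - [0.14, -0.07, -0.97]
    - [0.14, -0.07, -0.97]
    - [0.14, -0.07, -0.97]
    - [0.14, -0.07, -0.97]
    - [0.14, -0.07, -0.97]
    - [0.14, -0.07, -0.97]
    - [0.14, -0.07, -0.97]
    - [0.14, -0.07, -0.97]
    - [-0.98, 0.46, -0.8]
    - [-0.98, 0.46, -0.78]
    - [-0.98, 0.46, -0.76]
    - [-0.98, 0.46, -0.74]
    - [-0.98, 0.46, -0.72]
    - [-0.98, 0.46, -0.7]
  spin: [0, 0, 0, 0, 0, 0, 0, 0, 0, 0, 0, 0, 0, 0, 0, 0, 0, 0, 0]

```text
clock: 46.35
eef_pos: [293.9, 57.7, 540.1]
tcp_rot: [-0.054, 0.964, -0.122, 0.231]
force: [-0.0, 0.1, -1.9]
finger_gap: 13.3
grasp_force: 43.6
```

```bash
cat > u.py <<'E'
from plan import *
o,R,g=state(); w=lambda v:(R.T@np.array(v,float)).round(2)
p=o["eef_pos"]; d=-np.r_[p[:2],0]/np.hypot(*p[:2]); print("radial pull",w(d),"tiltdir pull",w(-np.r_[R[:2,2],0]/np.hypot(*R[:2,2])))
off=np.array([1.5,1.3,45.6]); lid=g+R@off; print("to above tray red",w(np.array([462.5,-383,120])-lid)/25,"lid",lid.round(0))
E
python3 st.py; python3 u.py
```

```text
t 46.35 q [-0.13 -0.91  2.17  0.11  1.42  1.7 ] tcp [293.9  57.7 540.1] grasp [365.1  65.2 402.6] f [-0.   0.1 -1.9] gap 13.3 gf 43.6
R [[0.863, -0.209, 0.459], [-0.26, -0.964, 0.048], [0.433, -0.161, -0.887]] tilt 27.5 az 6.0
radial pull [-0.8   0.39 -0.46] tiltdir pull [-0.83  0.31 -0.46]
to above tray red [ 3.0708 18.2444  9.1232] lid [387.  66. 363.]
```

>>> move_arm:
  grip: [-1, -1, -1, -1, -1, -1, -1, -1, -1, -1, -1, -1]
  offset:
    - [-1, 0.45, -0.6]
    - [-1, 0.45, -0.57]
    - [-1, 0.44, -0.54]
    - [-1, 0.43, -0.51]
    - [-1, 0.42, -0.48]
    - [-1, 0.41, -0.45]
    - [-1, 0.4, -0.42]
    - [-1, 0.39, -0.39]
    - [-1, 0.38, -0.36]
    - [-1, 0.37, -0.33]
    - [-1, 0.36, -0.3]
    - [-1, 0.35, -0.27]
  spin: [0, 0, 0, 0, 0, 0, 0, 0, 0, 0, 0, 0]

```text
clock: 47.85
eef_pos: [200.8, 111.8, 627.7]
tcp_rot: [-0.005, 0.982, -0.13, 0.136]
force: [-0.4, -0.4, -0.9]
finger_gap: 13.4
grasp_force: 43.6
```

```bash
python3 st.py; python3 u.py
```

```text
t 47.85 q [ 0.22 -0.91  1.98 -0.09  1.81  2.02] tcp [200.8 111.8 627.7] grasp [242.6 107.8 478.5] f [-0.4 -0.4 -0.9] gap 13.4 gf 43.6
R [[0.929, -0.254, 0.269], [-0.257, -0.966, -0.026], [0.267, -0.045, -0.963]] tilt 15.7 az -5.4
radial pull [-0.69  0.69 -0.22] tiltdir pull [-0.95  0.16 -0.27]
to above tray red [ 9.3256 17.3332 14.8528] lid [256. 105. 435.]
```

>>> move_arm:
  grip: [-1, -1, -1, -1, -1, -1, -1, -1, -1, -1, -1, -1]
  offset:
    - [0.57, 0.92, 0.11]
    - [0.57, 0.92, 0.11]
    - [0.57, 0.92, 0.11]
    - [0.57, 0.92, 0.11]
    - [0.57, 0.92, 0.11]
    - [-1, 0.18, -0.28]
    - [-1, 0.18, -0.26]
    - [-1, 0.18, -0.24]
    - [-1, 0.18, -0.22]
    - [-1, 0.18, -0.2]
    - [-1, 0.18, -0.18]
    - [-1, 0.18, -0.16]
  spin: [0, 0, 0, 0, 0, 0, 0, 0, 0, 0, 0, 0]

```text
clock: 49.35
eef_pos: [193.9, -1.4, 684.2]
tcp_rot: [0.002, 0.988, -0.131, 0.082]
force: [0.9, 0.9, -1.1]
finger_gap: 12.7
grasp_force: 43.7
```

```bash
python3 st.py; python3 u.py
```

```text
t 49.35 q [-0.47 -0.91  1.85  0.06  2.04  1.39] tcp [193.9  -1.4 684.2] grasp [219.   -5.4 531.3] f [ 0.9  0.9 -1.1] gap 12.7 gf 43.7
R [[0.952, -0.26, 0.162], [-0.259, -0.966, -0.025], [0.163, -0.018, -0.987]] tilt 9.4 az -9.0
radial pull [-0.95  0.25 -0.16] tiltdir pull [-0.98  0.11 -0.16]
to above tray red [10.4508 12.2924 16.3664] lid [227.  -8. 487.]
```

>>> move_arm:
  grip: [-1, -1, -1, -1]
  offset:
    - [-1, 0.25, -0.14]
    - [-1, 0.25, -0.12]
    - [-1, 0.25, -0.1]
    - [-1, 0.25, -0.08]
  spin: [0, 0, 0, 0]

```text
clock: 49.85
eef_pos: [164.3, 2.9, 718.5]
tcp_rot: [0.007, 0.99, -0.132, 0.052]
force: [-1.0, -0.0, -0.6]
finger_gap: 13.2
grasp_force: 43.7
```

```bash
python3 st.py; python3 u.py
```

```text
t 49.85 q [-0.51 -0.91  1.78  0.03  2.17  1.35] tcp [164.3   2.9 718.5] grasp [180.1  -1.3 564.4] f [-1.  -0.  -0.6] gap 13.2 gf 43.7
R [[0.96, -0.262, 0.102], [-0.261, -0.965, -0.027], [0.105, -0.001, -0.994]] tilt 6.0 az -14.7
radial pull [-0.95  0.28 -0.1 ] tiltdir pull [-0.99  0.01 -0.11]
to above tray red [12.8908 11.738  17.4104] lid [186.  -4. 519.]
```

>>> move_arm:
  grip: [-1, -1, -1, -1, -1, -1, -1, -1, -1, -1, -1, -1, -1, -1, -1, -1, -1, -1]
  offset:
    - [0.72, 0.65, 0.97]
    - [0.72, 0.65, 0.97]
    - [0.72, 0.65, 0.97]
    - [0.72, 0.65, 0.97]
    - [0.72, 0.65, 0.97]
    - [0.72, 0.65, 0.97]
    - [0.72, 0.65, 0.97]
    - [0.72, 0.65, 0.97]
    - [0.72, 0.65, 0.97]
    - [0.72, 0.65, 0.97]
    - [0.72, 0.65, 0.97]
    - [0.71, 0.65, 0.97]
    - [0.71, 0.65, 0.97]
    - [0.71, 0.65, 0.96]
    - [0.71, 0.65, 0.96]
    - [0.71, 0.66, 0.96]
    - [0.71, 0.66, 0.96]
    - [0.71, 0.66, 0.96]
  spin: [0, 0, 0, 0, 0, 0, 0, 0, 0, 0, 0, 0, 0, 0, 0, 0, 0, 0]

```text
clock: 52.1
eef_pos: [442.3, -376.8, 317.9]
tcp_rot: [0.006, 0.99, -0.132, 0.052]
force: [-0.5, -0.9, -0.5]
finger_gap: 13.3
grasp_force: 43.7
```

```bash
python3 st.py; python3 u.py; python3 - <<'E'
from plan import *
o,R,g=state(); lid=g+R@[1.5,1.3,45.6]; print("down 105:",(R.T@(np.array([462.5,-383,14])-lid)/25).round(2))
im=arm.snapshot("side")
for r in arm.place_of("side","lid_red"): print(np.round(r["uv"],1),round(float(r["p"]),2))
print("expect",proj("side",lid).round(1))
E
```

```text
t 52.1 q [-0.86  0.16  1.77  0.07  1.13  0.95] tcp [ 442.3 -376.8  317.9] grasp [ 458.  -380.8  163.8] f [-0.5 -0.9 -0.5] gap 13.3 gf 43.7
R [[0.96, -0.262, 0.102], [-0.261, -0.965, -0.026], [0.105, -0.002, -0.994]] tilt 6.0 az -14.3
radial pull [-0.9  -0.43 -0.09] tiltdir pull [-0.99  0.02 -0.1 ]
to above tray red [-0.0496 -0.0104 -0.0616] lid [ 464. -384.  119.]
down 105: [-0.49 -0.    4.15]
[289.8 297.4] 0.78
expect [[381.8 168.7]]
```

>>> move_arm:
  grip: [-1, -1, -1, -1, -1, -1]
  offset:
    - [-0.1, 0, 0.9]
    - [-0.1, 0, 0.9]
    - [-0.1, 0, 0.9]
    - [-0.1, 0, 0.8]
    - [-0.1, 0, 0.5]
    - [0, 0, 0.1]
  spin: [0, 0, 0, 0, 0, 0]

```text
clock: 52.95
eef_pos: [440.1, -375.0, 215.2]
tcp_rot: [0.006, 0.99, -0.132, 0.052]
force: [-0.0, 0.3, -1.4]
finger_gap: 13.2
grasp_force: 43.7
```

>>> move_arm:
  grip: [-1, -1]
  offset:
    - [0, 0, 0.12]
    - [0, 0, 0]
  spin: [0, 0]

```text
clock: 53.2
eef_pos: [441.0, -375.6, 213.4]
tcp_rot: [0.007, 0.99, -0.132, 0.053]
force: [-0.0, -0.4, -1.4]
finger_gap: 12.7
grasp_force: 43.7
```

```bash
python3 st.py; python3 u.py|tail -1; python3 - <<'E'
from plan import *
im=arm.snapshot("side")[:,:,::-1]; cv2.imwrite("pics/r1.png",cv2.resize(im[150:250,330:450],None,fx=5,fy=5,interpolation=2))
E
```

```text
t 53.2 q [-0.86  0.29  1.83  0.08  0.93  0.94] tcp [ 441.  -375.6  213.4] grasp [ 457.1 -379.8   59.3] f [-0.  -0.4 -1.4] gap 12.7 gf 43.7
R [[0.96, -0.262, 0.103], [-0.26, -0.965, -0.027], [0.107, -0.001, -0.994]] tilt 6.1 az -14.9
to above tray red [ 0.4412  0.0124 -4.212 ] lid [ 463. -383.   14.]
```

View pics/r1.png

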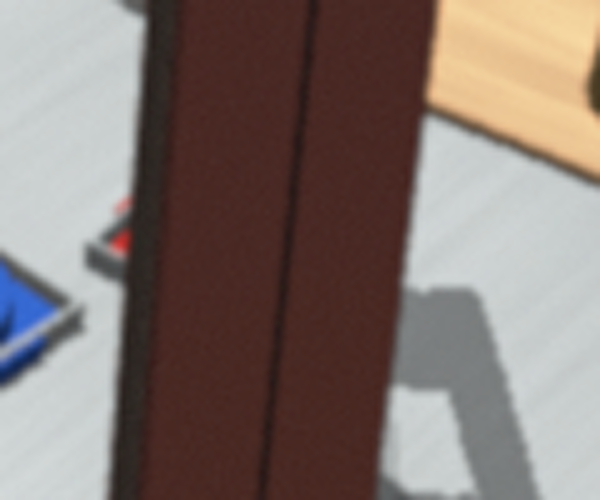

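The arm hides the red tray in this view, so I lower by the force reading.

>>> move_arm:
  grip: [-1, -1, -1]
  offset:
    - [0, 0, 0.12]
    - [0, 0, 0.1]
    - [0, 0, 0]
  spin: [0, 0, 0]

```text
clock: 53.62
eef_pos: [441.8, -375.6, 208.0]
tcp_rot: [0.007, 0.99, -0.132, 0.053]
force: [0.6, 1.2, 4.5]
finger_gap: 13.3
grasp_force: 44.4
```

```bash
python3 st.py
```

```text
t 53.62 q [-0.86  0.3   1.83  0.08  0.92  0.93] tcp [ 441.8 -375.6  208. ] grasp [ 457.8 -379.9   53.9] f [0.6 1.2 4.5] gap 13.3 gf 44.4
R [[0.96, -0.262, 0.104], [-0.26, -0.965, -0.027], [0.107, -0.001, -0.994]] tilt 6.1 az -14.7
```

Contact at grasp height 54 mm, the same as blue, so the lid is on the floor and not on the wall. I'll release and back off.

>>> move_arm:
  grip: [-1, 0, 1, 1, 1, 1]
  offset:
    - [0, 0, 0.1]
    - [0, 0, 0]
    - [0, 0, 0]
    - [0, 0, 0]
    - [0, 0, -0.6]
    - [0, 0, -1]
  spin: [0, 0, 0, 0, 0, 0]

```text
clock: 54.38
eef_pos: [437.1, -374.1, 244.8]
tcp_rot: [0.006, 0.99, -0.132, 0.052]
force: [-0.1, -0.7, -0.7]
finger_gap: 85.4
grasp_force: 0.0
```

>>> move_arm:
  grip: [1, 1, 1, 1, 1, 1, 1, 1, 1]
  offset:
    - [0, 0, -1]
    - [0, 0, -1]
    - [0, 0, -1]
    - [0, 0, -1]
    - [0.2, 0.9, -1]
    - [0.2, 0.9, -1]
    - [0.2, 0.9, -1]
    - [0.2, 0.9, -0.5]
    - [0.2, 0.9, 0]
  spin: [0, 0, 0, 0, 0, 0, 0, 0, 0]

```text
clock: 55.5
eef_pos: [412.6, -485.4, 436.8]
tcp_rot: [0.008, 0.99, -0.132, 0.054]
force: [0.3, -0.2, -0.1]
finger_gap: 85.1
grasp_force: 0.0
```

```bash
python3 st.py; python3 - <<'E'
from plan import *
im=arm.snapshot("side")[:,:,::-1];t=arm.snapshot("top")[:,:,::-1]
a=cv2.resize(im[150:250,330:430],None,fx=4,fy=4,interpolation=2);b=cv2.resize(t[187:287,346:446],None,fx=4,fy=4,interpolation=2)
cv2.imwrite("pics/r2.png",np.hstack([a,b])); print(arm.get_obs()["clock"])
E
```

```text
t 55.5 q [-1.01  0.2   1.5   0.07  1.37  0.82] tcp [ 412.6 -485.4  436.8] grasp [ 428.9 -490.1  282.8] f [ 0.3 -0.2 -0.1] gap 85.1 gf 0.0
R [[0.959, -0.262, 0.105], [-0.26, -0.965, -0.03], [0.109, 0.002, -0.994]] tilt 6.3 az -16.1
55.6
```

View pics/r2.png

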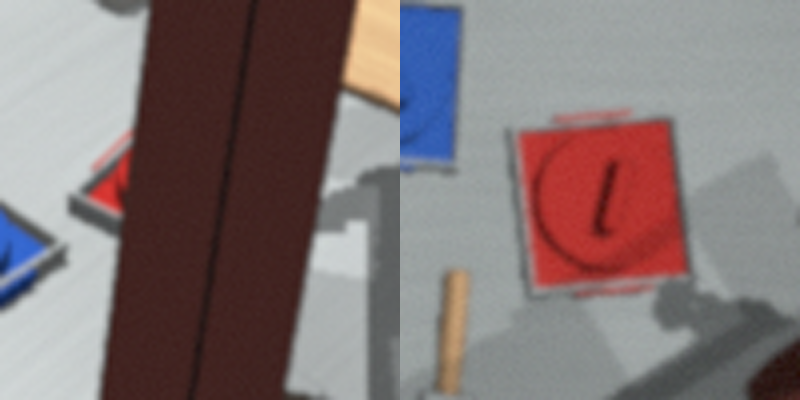

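The top crop shows the red lid flat inside the red tray, handle up, centred near crop (605,205) of the tray's (605,208). The arm is clear, so I'm handing in.

```bash
python3 -c "
from cell import arm
print(arm.job_done())"
```

```text
the job is handed in; nothing more can be done
None
```

The blue lid and then the red lid were each set down flat, handle up, in the tray of their own colour, and the job was handed in at about 55.6 s of 61 s; the hand-in call returned no verdict, so I don't know how it was judged.

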